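# Pack the sweet-bar measuring set for hire

## Robot

A 6-joint arm with a two-finger parallel gripper is mounted at the origin on a cart in front of the work surface, level with it; the furniture and walls round the work are solid. World frame = base frame: x ahead of the robot, y to its left, z up, the work surface at z = 0. Lengths are in m, angles in degrees, forces in N, time in s.
With the tool pointing down it reaches from about 0.35 to 0.875 m from the base axis. Payload 4.2 kg.
Tool frame: the origin (TCP) lies at the very end of the fingers, on their centre line; the grasp point (between the pads) lies 19 mm behind it; z points along the fingers, y is the line along which they close (so a half turn about z gives the same grasp; the last joint's range is limited). The gripper opens to 87 mm and grips with 3 to 60 N. Pads are 19 mm wide; open, the fingers measure 117 mm over their backs; the gripper's body (75 mm by 190 mm) begins 51 mm behind the grasp point.
Start: joints at [-53.594, 22.042, 0.453, 0, -68.411, -14.817], TCP at [0.23, -0.581, 0.223] pointing down, gripper open.
Joint ranges: [-179.83, 179.83], [-69.29, 118.12], [-61.27, 80.66], [-181.25, 117.63], [-171.15, -9.14], [-177.46, 177.46]. Speed limits (degrees/s): [159.86, 159.86, 180, 180, 180, 180].

## Interface

Orientations are given as a 3x3 rotation matrix whose columns are the frame's x, y, z axes.
In Python, from station import * gives the robot as it stands.
- The arm moves only by the shell command python3 -m pendant 'ROWS'. ROWS is JSON, a list of rows, each an object of numbers: "x", "y", "z": the shift along the world's x, y, z normalised to -1 to 1, where 1 is 250 mm; "rx", "ry", "rz": the turn, a rotation vector about the world's x, y, z normalised to -1 to 1, where 1 is 180 degrees; "claw": the opening, from 0 (shut) to 1 (fully open). A call has exactly 8 rows; each row is the pose to reach, as a shift and turn from the pose commanded when the call began, turning the shorter way round; what a row does not reach only later rows make up. A row lasts 1/8 s, in which the tool goes at most 62.5 mm and 10.7 degrees, less where a joint would pass 70% of its speed; a pose out of reach is approached as far as the arm can. A call with a number of a shift or a turn outside -1 to 1 is refused whole. A call with a gripper value outside its range is refused whole. The fingers move at their own pace and stop on an object; the grip force is fixed at half the most. Time passes only in rows, so rows that repeat a pose let the fingers close, or fill a call up. It gives the time, the measured TCP pose, the force, the opening and the grip force at its end, in the units of the state.
- sense(): the state, without advancing time (a new reading comes with each control period).
- capture(name): name is "scene" or "side" or "wrist"; returns a dict with "color" (480x640x3 uint8, red, green, blue), "mtx" (3x3 intrinsics, pixels), "world_to_cam" (4x4, takes a point from world to camera coordinates). Camera axes: x right, y up, looking along -z (the intrinsics and any distortion apply to the point x, -y, -z); pixel columns grow to the right and rows downward; lengths in m; the calibration is good to about 2 mm. A picture is of the moment at which its call begins. There is no depth.
- finish_job(): hands the job in; it is judged then, once.
Trained networks look in a picture, given as the dict that the camera call returned (one of the last four; its "shot" number tells which), for a name from the list of things; names that differ only in an ending like _2 or _b are one class to them, and where a whole thing is asked for, a point or a joint stands for the part that bears it (a point fixed in the world has none). Each returns a list of dicts, best first, with "conf" (0 to 1); they miss things now and then, are a little off and sometimes report something else, mostly with a low value. They report only what shows in the picture. A call takes as long as a camera call.
- search_frame(picture, label): "centre" ([column, row] in pixels, amid what is visible of it).
- regions_of(picture, label): "region" (480x640 bool, what is visible of it) and "centre" ([column, row] in pixels, amid what is visible of it).
The state is a dict: "time_s": time; "joints": joint angles; "joint_velocities": joint speeds; "effort": joint torques, N m; "tcp_pos": TCP position; "ee_rot": TCP orientation; "wrist_force": force on the tool from outside, world axes, zero at the start; "moment": the same for the moment, N m; "gripper_width": opening from 0.0 (shut) to 1.0 (fully open); "gripper_force": force on a finger pad.
Only numpy, scipy, OpenCV 4.12 (cv2) and the standard library are available. Lean on these libraries where they do the work, as an engineer would, in place of code of your own. Each camera call takes 0.05 s, during which the arm holds its last target. There are 200 camera calls.

## Task

The sweet-bar measuring set is going out on hire: stand the two ribbon spools that were left in the pans upright on the black order pad, and slide the steel levelling blade into the slot in the tray's side until its red line is level with the mouth (the big pan's handle is in the way and must be turned to the front). Nest the other pans in the big one, larger before smaller, each seated flat, with all the handles fanned out over the front half of the tray and a clear gap of a good 5 cm between the grip ends; leave everything standing free and do not disturb the other things on the desk.

Things in the scene. Friction and masses are not known exactly. Their poses are not given: they have to be found in the camera images.
- pan_1: measuring pan, largest, blue enamel: round, straight-sided, open; outer diameter 120 mm, wall 3, floor 4 thick, 46 high to the rim, 260 g. Origin: centre of underside, z up, handle along its -x: a strap 4 thick and level with the rim, then the grip. Stands in the tray's well (3 mm of play, turns freely).
- pan_1_grip (a point): middle of the beech grip of pan_1: a level bar 62 mm long, 16 wide, 14 high, from 67 to 129 mm out from the pan's axis (this point: 98 mm out along its -x, 49 mm above its underside); to be pinched across its 16 mm from above
- pan_1_tip (a point): middle of the free end of the grip of pan_1, 129 mm out from the pan's axis along its -x, 49 mm above its underside
- pan_2: measuring pan, second, yellow enamel: round, straight-sided, open; outer diameter 102 mm, wall 3, floor 4 thick, 50 high to the rim, 170 g. Origin: centre of underside, z up, handle along its -x: a strap 4 thick and level with the rim, then the grip. Nested, its strap passes over the lower rims, but its grip cannot lie over the grip of the next larger pan.
- pan_2_grip (a point): middle of the beech grip of pan_2: a level bar 62 mm long, 16 wide, 14 high, from 67 to 129 mm out from the pan's axis (this point: 98 mm out along its -x, 53 mm above its underside); to be pinched across its 16 mm from above
- pan_2_tip (a point): middle of the free end of the grip of pan_2, 129 mm out from the pan's axis along its -x, 53 mm above its underside
- pan_3: measuring pan, third, pink enamel: round, straight-sided, open; outer diameter 84 mm, wall 3, floor 4 thick, 54 high to the rim, 140 g. Origin: centre of underside, z up, handle along its -x: a strap 4 thick and level with the rim, then the grip. Nested, its strap passes over the lower rims, but its grip cannot lie over the grip of the next larger pan. May be absent.
- pan_3_grip (a point): middle of the beech grip of pan_3: a level bar 62 mm long, 16 wide, 14 high, from 67 to 129 mm out from the pan's axis (this point: 98 mm out along its -x, 57 mm above its underside); to be pinched across its 16 mm from above
- pan_3_tip (a point): middle of the free end of the grip of pan_3, 129 mm out from the pan's axis along its -x, 57 mm above its underside
- pan_4: measuring pan, smallest, cream enamel: round, straight-sided, open; outer diameter 66 mm, wall 3, floor 4 thick, 58 high to the rim, 110 g. Origin: centre of underside, z up, handle along its -x: a strap 4 thick and level with the rim, then the grip. Nested, its strap passes over the lower rims, but its grip cannot lie over the grip of the next larger pan. May be absent.
- pan_4_grip (a point): middle of the beech grip of pan_4: a level bar 62 mm long, 16 wide, 14 high, from 67 to 129 mm out from the pan's axis (this point: 98 mm out along its -x, 61 mm above its underside); to be pinched across its 16 mm from above
- pan_4_tip (a point): middle of the free end of the grip of pan_4, 129 mm out from the pan's axis along its -x, 61 mm above its underside
- tray: hire tray, white base with a dark wooden top board, 156 x 156 mm, 24 mm high, fixed to the desk. Origin: centre of its underside, on the desk; its -x is its front (towards the robot, more or less). In its top is a round well 126 mm across and 8 mm deep for the largest pan; under it runs a flat slot for the levelling blade
- well (a point): centre of the floor of the tray's well, 16 mm above the desk; axes as the tray's
- slot_mouth (a point): middle of the mouth of the blade slot, in the tray's +y face (78 mm from its centre), 5 mm above the desk, a thin red edge over it. The slot runs straight in along the tray's -y for 144 mm; 46 mm wide, 10 mm high, its floor is the desk itself. Axes as the tray's
- blade: levelling blade: flat steel strip 170 mm long, 40 wide, 5 thick, lying on the desk, 140 g. Origin: centre of underside, z up; -x is the end that goes into the slot (tip at x = -85 mm, the last 14 mm narrowed to 26). It slides easily on the desk
- blade_line (a point): the red depth line across the blade, at x = +5 mm of the blade, 90 mm behind its tip, 2.5 mm above its underside
- blade_fin (a point): the blade's upright wooden fin, 46 mm long (x = 32 to 78 mm of the blade), 12 mm thick (along the blade's y), its top 42 mm above the desk; this point: its middle (x = 55 mm), 28 mm above the underside; to be pinched across its 12 mm from above
- ribbon_teal: spool of teal ribbon with black ends, upright in the largest pan at the start; 44 mm across (ribbon 42), 90 mm high, 80 g; origin: centre of underside, z along its axis
- ribbon_green: spool of green ribbon with black ends, upright in the second pan (yellow) at the start; 48 mm across (ribbon 46), 100 mm high, 80 g; origin: centre of underside, z along its axis
- order_pad: black order pad lying flat, fixed; 210 mm (along x) x 146 mm (along y), upper face 12 mm above the desk (the binding along its +y edge a little higher); origin: centre of underside
- calculator: bystander: desk calculator, 125x74x15 mm, origin centre of underside
- glitter_tin: bystander: flat tin with purple lid, 62 mm across, 22 mm high, origin centre of underside
- stapler: bystander: black stapler, 150x36x43 mm, origin centre of underside

How it is judged:
By the outcome, as a careful person would: the job done as asked, in the order asked, and still so for the second after the job is handed in, with the robot touching nothing.
Of pan_3, pan_4 only 1 to 2 are there at a start; the rules pass over those that are not, and their reading is None.
At some moment in a run one of pan_3, pan_4 may be knocked a few centimetres aside while the robot is not near it.
Once in a run the grip may slacken for a moment while it holds something.
It also fails if it takes over 210 s, if anything falls off the work surface, if the arm or the gripper's body presses on something with over 40 N, if the wrist force passes 120 N, or if a joint passes its speed limit or range.

## Working session

There is one attempt and no reset: what is moved stays moved. The work goes in short steps, Python scripts to look and compute and a shell command to move; the robot and the scene stay as the last step left them, time stands still between calls to the robot, and variables do not carry over. Pictures are saved under pics/ and viewed, at most 14 in all, crops included, and the job is handed in when it is done.

```bash
ls; mkdir -p pics
cat > h.py <<'E'
from station import *
import numpy as np, cv2
def ray(p,uv):
    M=p["world_to_cam"];K=p["mtx"]
    d=np.linalg.inv(K)@np.array([uv[0],uv[1],1.0]); d=np.array([d[0],-d[1],-d[2]])
    R=M[:3,:3]; return -R.T@M[:3,3], R.T@d
def at(p,uv,z):
    o,d=ray(p,uv); return o+d*(z-o[2])/d[2]
def proj(p,X):
    M=p["world_to_cam"];c=M[:3,:3]@np.array(X)+M[:3,3]
    u=p["mtx"]@np.array([c[0],-c[1],-c[2]]); return u[:2]/u[2]
def save(p,n): cv2.imwrite(f"pics/{n}.png",p["color"][:,:,::-1])
E
python3 - <<'E'
from h import *
np.set_printoptions(precision=3,suppress=True)
for c in ["scene","side"]:
    p=capture(c); save(p,c+"0"); print(c,p.keys(),p["mtx"],ray(p,(320,240)))
    for n,z in dict(pan_1=.04,pan_1_grip=.065,pan_2_grip=.053,pan_3_grip=.057,pan_4_grip=.061,tray=.024,slot_mouth=.005,blade=.002,blade_line=.005,blade_fin=.028,ribbon_teal=.065,ribbon_green=.054,order_pad=.012,calculator=.015,glitter_tin=.022,stapler=.03).items():
        for r in search_frame(p,n)[:4]:
            print(n,round(r["conf"],2),np.array(r["centre"]),at(p,r["centre"],z))
E
```

```text
pics
scene dict_keys(['color', 'mtx', 'world_to_cam', 'shot']) [[486.155   0.    321.929]
 [  0.    486.155 245.118]
 [  0.      0.      1.   ]] (array([-0.155,  0.708,  1.213]), array([ 0.458, -0.444, -0.77 ]))
pan_1 0.97 [411.3 185.4] [ 0.487 -0.357  0.04 ]
pan_1 0.58 [361.  227.8] [ 0.483 -0.094  0.04 ]
pan_1 0.35 [228.4 346.8] [0.458 0.464 0.04 ]
pan_1_grip 0.74 [303.4 262.9] [0.501 0.144 0.065]
pan_2_grip 0.62 [361.3 230.9] [ 0.467 -0.076  0.053]
pan_3_grip 0.88 [410.6 187.3] [ 0.474 -0.333  0.057]
pan_4_grip 0.47 [227.9 348.3] [0.445 0.472 0.061]
tray 0.92 [318.6 278.7] [0.449 0.133 0.024]
slot_mouth 0.65 [320.4 280.4] [0.45  0.124 0.005]
slot_mouth 0.38 [364.  231.6] [ 0.484 -0.112  0.005]
slot_mouth 0.18 [306.7 262.5] [0.529 0.106 0.005]
blade 0.86 [267.8 309.4] [0.49  0.302 0.002]
blade_line 0.85 [267.4 309.6] [0.489 0.304 0.005]
blade_line 0.47 [314.8 255.2] [0.531 0.068 0.005]
blade_fin 0.92 [274.5 306.9] [0.469 0.291 0.028]
ribbon_teal 0.87 [313.7 253.4] [0.504 0.097 0.065]
ribbon_teal 0.27 [363.4 230.4] [ 0.457 -0.074  0.065]
ribbon_green 0.92 [361.9 214.3] [ 0.512 -0.12
[... 1284 characters left out ...]
2] [0.477 0.307 0.028]
ribbon_teal 0.77 [287.7 232.5] [0.492 0.104 0.065]
ribbon_teal 0.27 [393.7 369.8] [ 0.648 -0.429  0.065]
ribbon_green 0.62 [298.2 277.9] [ 0.504 -0.1    0.054]
ribbon_green 0.33 [278.3 213.9] [0.472 0.242 0.054]
ribbon_green 0.24 [284.5 255.5] [0.478 0.005 0.054]
ribbon_green 0.17 [296.2 244.2] [0.511 0.058 0.054]
order_pad 0.8 [278.  202.6] [0.477 0.411 0.012]
calculator 0.63 [307.3 366. ] [ 0.502 -0.349  0.015]
calculator 0.59 [299.1 294.3] [ 0.505 -0.11   0.015]
calculator 0.56 [378.5 323.1] [ 0.665 -0.235  0.015]
glitter_tin 0.83 [391.9 370.4] [ 0.658 -0.385  0.022]
glitter_tin 0.23 [306.7 367.3] [ 0.5   -0.36   0.022]
stapler 0.58 [341.  219.1] [0.654 0.234 0.03 ]
```

Run:
```python
import cv2
a=cv2.imread("pics/scene0.png")[130:430,170:490]; cv2.imwrite("pics/scene0c.png",cv2.resize(a,(640,600),interpolation=cv2.INTER_CUBIC))
a=cv2.imread("pics/side0.png")[150:450,170:490]; cv2.imwrite("pics/side0c.png",cv2.resize(a,(640,600),interpolation=cv2.INTER_CUBIC))
```

```text
(no output)
```

View pics/scene0c.png

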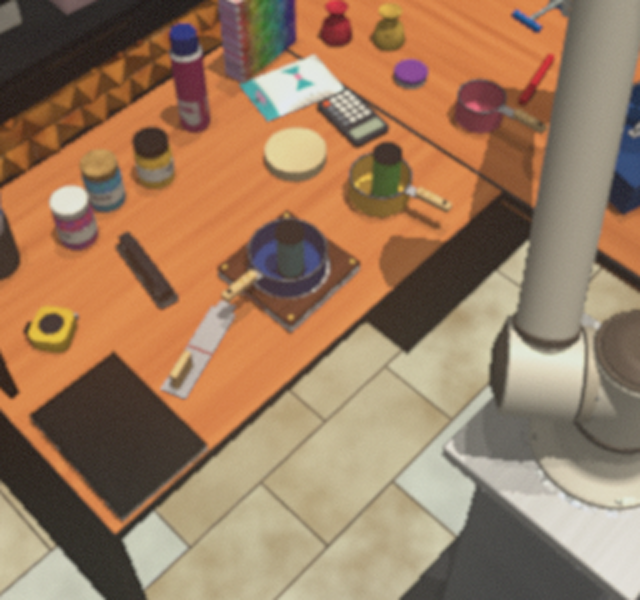

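View pics/side0c.png

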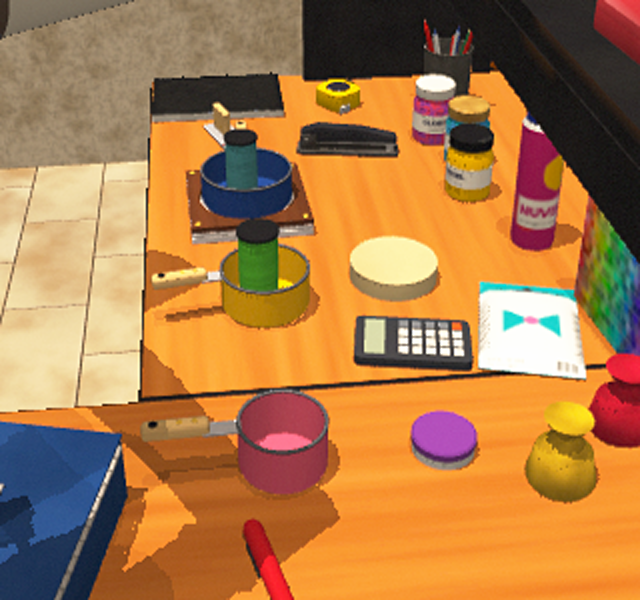

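The scene shows the pink, yellow and blue pans. Pan_4 is absent: the cream disc at (295,153) in the scene crop has no handle. The blue pan's handle points at the blade. I'll lift the arm and look from above.

```bash
python3 -m pendant '[{"z":0.25},{"z":0.5},{"z":0.8,"y":0.1},{"z":0.8,"y":0.3,"x":0.2},{"z":0.8,"y":0.5,"x":0.4},{"z":0.8,"y":0.8,"x":0.6},{"z":0.8,"y":1,"x":0.7},{"z":0.8,"y":1,"x":0.7}]'
python3 -m pendant '[{"y":0.25},{"y":0.5},{"y":0.75},{"y":1},{"y":1},{"y":1},{"y":1},{"y":1}]'
python3 - <<'E'
from h import *
np.set_printoptions(precision=3,suppress=True)
s=sense();print(s["time_s"],s["tcp_pos"],s["ee_rot"],s["joints"])
p=capture("wrist"); save(p,"w1"); print(ray(p,(320,240)))
E
```

```text
1.7 [ 0.23  -0.581  0.223] [[-0.93  -0.368 -0.   ]
 [-0.368  0.93  -0.   ]
 [ 0.    -0.    -1.   ]] [-53.595  22.041   0.454   0.002 -68.411 -14.816]
(array([ 0.17 , -0.606,  0.384]), array([ 0.204,  0.077, -0.976]))$[0]: bad value
$[0]: bad value
```

View pics/w1.png

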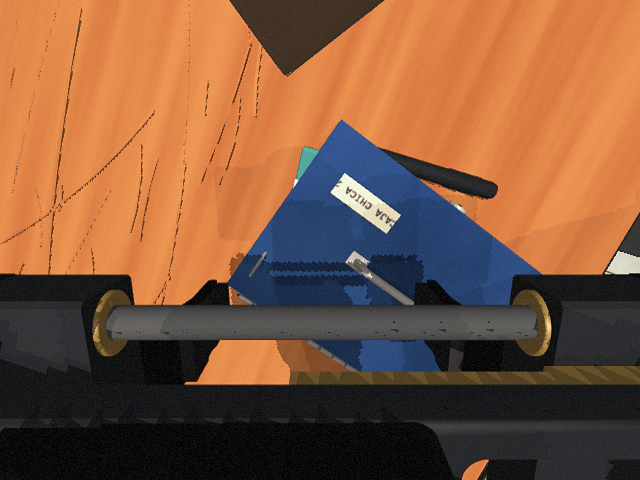

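Every row needs all keys. Wrist view: the blue box below the gripper, with the camera on the tool's +x side.

```bash
python3 -m pendant '[{"x":0,"y":0,"z":0.25,"rx":0,"ry":0,"rz":0,"claw":1},{"x":0,"y":0,"z":0.5,"rx":0,"ry":0,"rz":0,"claw":1},{"x":0,"y":0.1,"z":0.8,"rx":0,"ry":0,"rz":0,"claw":1},{"x":0.2,"y":0.3,"z":0.8,"rx":0,"ry":0,"rz":-0.06,"claw":1},{"x":0.4,"y":0.5,"z":0.8,"rx":0,"ry":0,"rz":-0.12,"claw":1},{"x":0.6,"y":0.8,"z":0.8,"rx":0,"ry":0,"rz":-0.12,"claw":1},{"x":0.7,"y":1,"z":0.8,"rx":0,"ry":0,"rz":-0.12,"claw":1},{"x":0.7,"y":1,"z":0.8,"rx":0,"ry":0,"rz":-0.12,"claw":1}]'
python3 -m pendant '[{"x":0,"y":0.25,"z":0,"rx":0,"ry":0,"rz":0,"claw":1},{"x":0,"y":0.5,"z":0,"rx":0,"ry":0,"rz":0,"claw":1},{"x":0,"y":0.75,"z":0,"rx":0,"ry":0,"rz":0,"claw":1},{"x":0,"y":1,"z":0,"rx":0,"ry":0,"rz":0,"claw":1},{"x":0,"y":1,"z":0,"rx":0,"ry":0,"rz":0,"claw":1},{"x":0,"y":1,"z":0,"rx":0,"ry":0,"rz":0,"claw":1},{"x":0,"y":1,"z":0,"rx":0,"ry":0,"rz":0,"claw":1},{"x":0,"y":1,"z":0,"rx":0,"ry":0,"rz":0,"claw":1}]'
python3 - <<'E'
from h import *
np.set_printoptions(precision=3,suppress=True)
s=sense();print(s["time_s"],s["tcp_pos"],s["ee_rot"],s["joints"])
p=capture("wrist"); save(p,"w2"); print(ray(p,(320,240)))
for n,z in dict(pan_1=.062,pan_1_grip=.072,pan_2=.05,pan_2_grip=.06,tray=.024,slot_mouth=.005,blade=.005,blade_line=.005,blade_fin=.042,ribbon_teal=.11,ribbon_green=.104,order_pad=.012,pan_3_grip=.064).items():
        for r in search_frame(p,n)[:2]:
            print(n,round(r["conf"],2),np.array(r["centre"]),at(p,r["centre"],z))
E
```

```text
time_s: 2.75
tcp_pos: [0.4059, -0.3291, 0.4228]
ee_rot: [[-1.0, -0.001, 0.001], [-0.001, 1.0, -0.0], [-0.001, -0.0, -1.0]]
wrist_force: [0.3, -0.6, 0.8]
gripper_width: 1.0
gripper_force: 0.0
time_s: 3.75
tcp_pos: [0.405, -0.0823, 0.4224]
ee_rot: [[-1.0, 0.003, -0.0], [0.003, 1.0, -0.0], [0.0, -0.0, -1.0]]
wrist_force: [-0.0, -0.4, -0.6]
gripper_width: 1.003
gripper_force: 0.0
3.75 [ 0.405 -0.082  0.422] [[-1.     0.003 -0.   ]
 [ 0.003  1.    -0.   ]
 [ 0.    -0.    -1.   ]] [  11.257   -4.113   -3.464    0.002  -90.679 -101.433]
(array([ 0.341, -0.083,  0.584]), array([ 0.217, -0.004, -0.976]))
pan_1 0.9 [284.4 256.8] [ 0.482 -0.137  0.062]
pan_1 0.85 [453.4 260.1] [0.488 0.112 0.062]
pan_1_grip 0.87 [453.5 255.7] [0.479 0.108 0.072]
pan_1_grip 0.21 [290.7 248.3] [ 0.467 -0.127  0.072]
pan_2 0.9 [284.4 256.8] [ 0.485 -0.139  0.05 ]
pan_2 0.85 [453.4 260.1] [0.491 0.116 0.05 ]
pan_2_grip 0.7 [287.6 253.8] [ 0.478 -0.133  0.06 ]
tray 0.83 [408.3 234.5] [0.457 0.052 0.024]
slot_mouth 0.85 [410.5 233.1] [0.459 0.06  0.005]
slot_mouth 0.46 [243.2 361.6] [ 0.688 -0.221  0.005]
blade 0.91 [559.6 256. ] [0.498 0.306 0.005]
blade 0.52 [284.  261.1] [ 0.505 -0.144  0.005]
blade_line 0.62 [561.7 256.4] [0.499 0.309 0.005]
blade_line 0.35 [451.7 257. ] [0.499 0.13  0.005]
blade_fin 0.66 [453.  258.9] [0.492 0.118 0.042]
blade_fin 0.64 [561. 258.] [0.491 0.283 0.042]
ribbon_teal 0.89 [446.5 267.9] [0.485 0.085 0.11 ]
ribbon_teal 0.44 [133.9 259.1] [ 0.472 -0.334  0.11 ]
ribbon_green 0.83 [293.9 274.8] [ 0.496 -0.121  0.104]
ribbon_green 0.4 [452.9 257.2] [0.472 0.095 0.104]
order_pad 0.87 [622.4 237.5] [0.466 0.396 0.012]
pan_3_grip 0.9 [136.1 258.2] [ 0.483 -0.355  0.064]
pan_3_grip 0.36 [302.5 250.3] [ 0.472 -0.11   0.064]
```

View pics/w2.png

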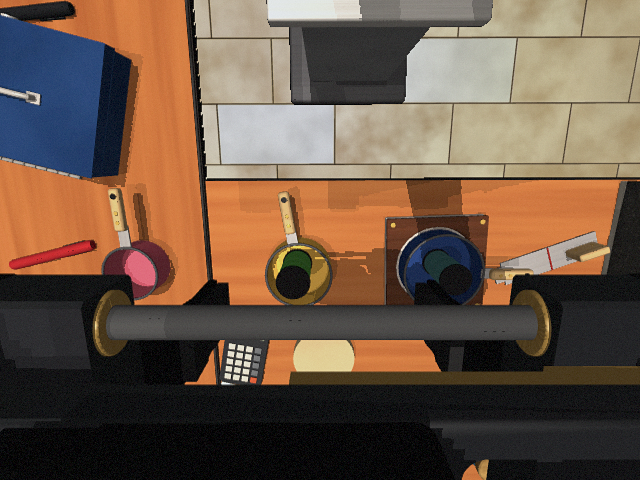

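The wrist view covers everything: teal top at about (459,277), green top (293,288), tray front corners (385,217) and (488,214). Blue grip runs (490,274)–(532,274), and the blade from (500,268) to (607,240).

Run:
```python
from h import *
np.set_printoptions(precision=3,suppress=True)
p=capture("wrist")
pts=dict(teal=((459,278),.110),green=((293,288),.104),trayA=((385,217),.024),trayB=((488,214),.024),tip1=((532,274),.068),base1=((487,274),.068),tip2=((284,192),.056),base2=((291,235),.056),tip3=((114,189),.06),base3=((122,231),.06),finA=((571,253),.042),finB=((610,244),.042),line=((549,258),.005),pad=((607,290),.012),padfront=((632,181),.0))
for k,(uv,z) in pts.items(): print(k,at(p,uv,z))
for n,z in [("pan_2",.05),("pan_1",.062),("pan_3",.054)]:
  for r in regions_of(p,n)[:3]:
    m=r["region"].astype(np.uint8);c,_=cv2.findContours(m,0,2);c=max(c,key=cv2.contourArea)
    print(n,round(r["conf"],2),cv2.boundingRect(c),cv2.minEnclosingCircle(c))
for cam in("scene","side"):
  q=capture(cam)
  r=regions_of(q,"order_pad")[0]; m=r["region"].astype(np.uint8);c,_=cv2.findContours(m,0,2);c=max(c,key=cv2.contourArea)
  a=cv2.approxPolyDP(c,8,True).reshape(-1,2); print(r["conf"],[at(q,u,.012) for u in a])
```

```text
teal [0.5   0.105 0.11 ]
green [ 0.516 -0.121  0.104]
trayA [0.43  0.016 0.024]
trayB [0.425 0.174 0.024]
tip1 [0.507 0.229 0.068]
base1 [0.507 0.163 0.068]
tip2 [ 0.389 -0.135  0.056]
base2 [ 0.451 -0.126  0.056]
tip3 [ 0.384 -0.374  0.06 ]
base3 [ 0.444 -0.371  0.06 ]
finA [0.482 0.299 0.042]
finB [0.468 0.356 0.042]
line [0.5   0.291 0.005]
pad [0.553 0.39  0.012]
padfront [0.377 0.405 0.   ]
pan_2 0.91 (100, 186, 69, 114) ((123.0, 242.5), 58.20877456665039)
pan_2 0.72 (264, 191, 67, 114) ((296.0, 247.5), 58.45734786987305)
pan_2 0.63 (397, 229, 134, 75) ((463.46990966796875, 268.50042724609375), 66.6221694946289)
pan_1 0.91 (100, 186, 69, 114) ((123.0, 242.5), 58.20877456665039)
pan_1 0.72 (264, 191, 67, 114) ((296.0, 247.5), 58.45734786987305)
pan_1 0.63 (397, 229, 134, 75) ((463.46990966796875, 268.50042724609375), 66.6221694946289)
pan_3 0.91 (100, 186, 69, 114) ((123.0, 242.5), 58.20877456665039)
pan_3 0.72 (264, 191, 67, 114) ((296.0, 247.5), 58.45734786987305)
pan_3 0.63 (397, 229, 134, 75) ((463.46990966796875, 268.50042724609375), 66.6221694946289)
0.83 [array([0.584, 0.39 , 0.012]), array([0.58 , 0.529, 0.012]), array([0.372, 0.53 , 0.012]), array([0.378, 0.384, 0.012])]Traceback (most recent call last):
  File "<stdin>", line 12, in <module>
IndexError: list index out of range
```

```bash
python3 -m pendant '[{"x":0.2,"y":-0.08,"z":-0.1,"rx":0,"ry":0,"rz":0,"claw":0.85},{"x":0.44,"y":-0.155,"z":-0.25,"rx":0,"ry":0,"rz":0,"claw":0.85},{"x":0.44,"y":-0.155,"z":-0.5,"rx":0,"ry":0,"rz":0,"claw":0.85},{"x":0.44,"y":-0.155,"z":-0.75,"rx":0,"ry":0,"rz":0,"claw":0.85},{"x":0.44,"y":-0.155,"z":-0.9,"rx":0,"ry":0,"rz":0,"claw":0.85},{"x":0.44,"y":-0.155,"z":-0.9,"rx":0,"ry":0,"rz":0,"claw":0.85},{"x":0.44,"y":-0.155,"z":-0.9,"rx":0,"ry":0,"rz":0,"claw":0.85},{"x":0.44,"y":-0.155,"z":-0.9,"rx":0,"ry":0,"rz":0,"claw":0.85}]'
python3 - <<'E'
from h import *
np.set_printoptions(precision=3,suppress=True)
p=capture("wrist"); save(p,"w3"); q=capture("side"); save(q,"s3")
for n,z in dict(ribbon_green=.104).items():
    for r in regions_of(p,n)[:2]:
        m=r["region"].astype(np.uint8); print(cv2.boundingRect(m),r["conf"],at(p,r["centre"],z))
print(proj(p,(.516,-.121,.104)),proj(p,(.516,-.097,.104)))
cv2.imwrite("pics/c3.png",np.hstack([p["color"][::2,::2,::-1],q["color"][150:390,200:520,::-1]]))
E
```

```text
time_s: 5.85
tcp_pos: [0.5165, -0.1199, 0.2001]
ee_rot: [[-1.0, -0.0, 0.005], [-0.0, 1.0, -0.0], [-0.005, -0.0, -1.0]]
wrist_force: [0.4, 0.3, 0.2]
gripper_width: 0.849
gripper_force: 0.0
(285, 190, 67, 78) 0.94 [ 0.504 -0.122  0.104]
[320.432 247.546] [353.663 247.54 ]
```

View pics/c3.png

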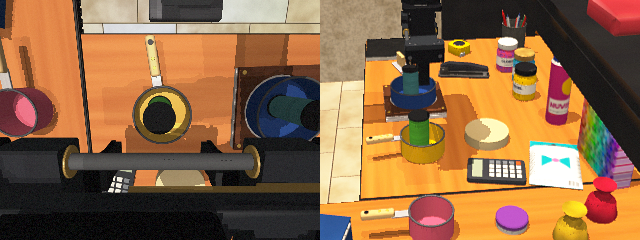

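Wrist crop: the green top sits at about (314,233) in full pixels, so it is at (0.506,-0.125), 10 mm nearer than first estimated.

```bash
python3 -m pendant '[{"x":-0.04,"y":-0.02,"z":-0.15,"rx":0,"ry":0,"rz":0,"claw":0.85},{"x":-0.04,"y":-0.02,"z":-0.3,"rx":0,"ry":0,"rz":0,"claw":0.85},{"x":-0.04,"y":-0.02,"z":-0.45,"rx":0,"ry":0,"rz":0,"claw":0.85},{"x":-0.04,"y":-0.02,"z":-0.53,"rx":0,"ry":0,"rz":0,"claw":0.85},{"x":-0.04,"y":-0.02,"z":-0.53,"rx":0,"ry":0,"rz":0,"claw":0.85},{"x":-0.04,"y":-0.02,"z":-0.53,"rx":0,"ry":0,"rz":0,"claw":0.4},{"x":-0.04,"y":-0.02,"z":-0.53,"rx":0,"ry":0,"rz":0,"claw":0.4},{"x":-0.04,"y":-0.02,"z":-0.53,"rx":0,"ry":0,"rz":0,"claw":0.4}]'
python3 -m pendant '[{"x":0,"y":0,"z":0,"rx":0,"ry":0,"rz":0,"claw":0.4},{"x":0,"y":0,"z":0,"rx":0,"ry":0,"rz":0,"claw":0.4},{"x":0,"y":0,"z":0.1,"rx":0,"ry":0,"rz":0,"claw":0.4},{"x":0,"y":0,"z":0.2,"rx":0,"ry":0,"rz":0,"claw":0.4},{"x":0,"y":0,"z":0.35,"rx":0,"ry":0,"rz":0,"claw":0.4},{"x":0,"y":0,"z":0.5,"rx":0,"ry":0,"rz":0,"claw":0.4},{"x":0,"y":0,"z":0.6,"rx":0,"ry":0,"rz":0,"claw":0.4},{"x":0,"y":0,"z":0.6,"rx":0,"ry":0,"rz":0,"claw":0.4}]'
```

```text
time_s: 7.0
tcp_pos: [0.5055, -0.1248, 0.066]
ee_rot: [[-1.0, 0.0, 0.002], [0.0, 1.0, 0.0], [-0.002, 0.0, -1.0]]
wrist_force: [0.1, 0.5, -0.4]
gripper_width: 0.589
gripper_force: 0.3
time_s: 8.0
tcp_pos: [0.5058, -0.1249, 0.2167]
ee_rot: [[-1.0, 0.0, 0.004], [0.0, 1.0, 0.0], [-0.004, 0.0, -1.0]]
wrist_force: [-0.2, -0.3, -1.2]
gripper_width: 0.529
gripper_force: 32.0
```

```bash
python3 -m pendant '[{"x":0.02,"y":0.15,"z":0,"rx":0,"ry":0,"rz":0,"claw":0.4},{"x":0.04,"y":0.3,"z":0,"rx":0,"ry":0,"rz":0,"claw":0.4},{"x":0.06,"y":0.5,"z":0,"rx":0,"ry":0,"rz":0,"claw":0.4},{"x":0.08,"y":0.7,"z":0,"rx":0,"ry":0,"rz":0,"claw":0.4},{"x":0.1,"y":0.9,"z":0,"rx":0,"ry":0,"rz":0,"claw":0.4},{"x":0.1,"y":1,"z":0,"rx":0,"ry":0,"rz":0,"claw":0.4},{"x":0.1,"y":1,"z":0,"rx":0,"ry":0,"rz":0,"claw":0.4},{"x":0.1,"y":1,"z":0,"rx":0,"ry":0,"rz":0,"claw":0.4}]'
python3 -m pendant '[{"x":0,"y":0.2,"z":0,"rx":0,"ry":0,"rz":0,"claw":0.4},{"x":0,"y":0.4,"z":0,"rx":0,"ry":0,"rz":0,"claw":0.4},{"x":0,"y":0.6,"z":0,"rx":0,"ry":0,"rz":0,"claw":0.4},{"x":0,"y":0.8,"z":0,"rx":0,"ry":0,"rz":0,"claw":0.4},{"x":0,"y":1,"z":0,"rx":0,"ry":0,"rz":0,"claw":0.4},{"x":0,"y":1,"z":0,"rx":0,"ry":0,"rz":0,"claw":0.4},{"x":0,"y":1,"z":0,"rx":0,"ry":0,"rz":0,"claw":0.4},{"x":0,"y":1,"z":0,"rx":0,"ry":0,"rz":0,"claw":0.4}]'
python3 -m pendant '[{"x":0,"y":0.15,"z":0,"rx":0,"ry":0,"rz":0,"claw":0.4},{"x":0,"y":0.3,"z":-0.1,"rx":0,"ry":0,"rz":0,"claw":0.4},{"x":0,"y":0.34,"z":-0.2,"rx":0,"ry":0,"rz":0,"claw":0.4},{"x":0,"y":0.34,"z":-0.35,"rx":0,"ry":0,"rz":0,"claw":0.4},{"x":0,"y":0.34,"z":-0.45,"rx":0,"ry":0,"rz":0,"claw":0.4},{"x":0,"y":0.34,"z":-0.5,"rx":0,"ry":0,"rz":0,"claw":0.4},{"x":0,"y":0.34,"z":-0.5,"rx":0,"ry":0,"rz":0,"claw":0.4},{"x":0,"y":0.34,"z":-0.5,"rx":0,"ry":0,"rz":0,"claw":0.4}]'
python3 - <<'E'
from h import *
p=capture("wrist");q=capture("side")
cv2.imwrite("pics/c4.png",np.hstack([p["color"][::2,::2,::-1],q["color"][150:390,200:520,::-1]]))
E
```

```text
time_s: 9.0
tcp_pos: [0.5293, 0.1244, 0.2138]
ee_rot: [[-1.0, 0.001, -0.002], [0.001, 1.0, -0.001], [0.002, -0.001, -1.0]]
wrist_force: [-0.7, -0.3, -1.4]
gripper_width: 0.531
gripper_force: 32.0
time_s: 10.0
tcp_pos: [0.5303, 0.3734, 0.2152]
ee_rot: [[-1.0, 0.002, -0.0], [0.002, 1.0, -0.0], [0.0, -0.0, -1.0]]
wrist_force: [0.1, 0.3, 0.7]
gripper_width: 0.528
gripper_force: 30.2
time_s: 11.0
tcp_pos: [0.5308, 0.4605, 0.0918]
ee_rot: [[-1.0, 0.0, 0.002], [0.0, 1.0, 0.002], [-0.002, 0.002, -1.0]]
wrist_force: [-0.9, -0.3, -0.5]
gripper_width: 0.536
gripper_force: 30.2
```

View pics/c4.png

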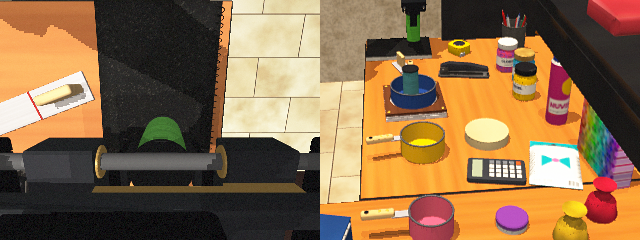

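The spool hangs over the pad, centred in y with the right overlap (pad edges at columns 95 and 225 of the wrist crop). Lower and release.

```bash
python3 -m pendant '[{"x":0,"y":0,"z":-0.03,"rx":0,"ry":0,"rz":0,"claw":0.4},{"x":0,"y":0,"z":-0.05,"rx":0,"ry":0,"rz":0,"claw":0.4},{"x":0,"y":0,"z":-0.065,"rx":0,"ry":0,"rz":0,"claw":0.4},{"x":0,"y":0,"z":-0.068,"rx":0,"ry":0,"rz":0,"claw":0.4},{"x":0,"y":0,"z":-0.068,"rx":0,"ry":0,"rz":0,"claw":0.4},{"x":0,"y":0,"z":-0.068,"rx":0,"ry":0,"rz":0,"claw":0.4},{"x":0,"y":0,"z":-0.068,"rx":0,"ry":0,"rz":0,"claw":0.4},{"x":0,"y":0,"z":-0.068,"rx":0,"ry":0,"rz":0,"claw":0.4}]'
python3 -m pendant '[{"x":0,"y":0,"z":0,"rx":0,"ry":0,"rz":0,"claw":0.6},{"x":0,"y":0,"z":0,"rx":0,"ry":0,"rz":0,"claw":0.75},{"x":0,"y":0,"z":0,"rx":0,"ry":0,"rz":0,"claw":0.75},{"x":0,"y":0,"z":0,"rx":0,"ry":0,"rz":0,"claw":0.75},{"x":0,"y":0,"z":0.1,"rx":0,"ry":0,"rz":0,"claw":0.75},{"x":0,"y":0,"z":0.3,"rx":0,"ry":0,"rz":0,"claw":0.75},{"x":0,"y":0,"z":0.5,"rx":0,"ry":0,"rz":0,"claw":0.75},{"x":0,"y":0,"z":0.5,"rx":0,"ry":0,"rz":0,"claw":0.75}]'
python3 -m pendant '[{"x":-0.1,"y":-0.2,"z":0,"rx":0,"ry":0,"rz":0,"claw":0.85},{"x":-0.2,"y":-0.4,"z":0,"rx":0,"ry":0,"rz":0,"claw":0.85},{"x":-0.2,"y":-0.65,"z":0,"rx":0,"ry":0,"rz":0,"claw":0.85},{"x":-0.2,"y":-0.9,"z":0,"rx":0,"ry":0,"rz":0,"claw":0.85},{"x":-0.2,"y":-1,"z":0,"rx":0,"ry":0,"rz":0,"claw":0.85},{"x":-0.2,"y":-1,"z":0,"rx":0,"ry":0,"rz":0,"claw":0.85},{"x":-0.2,"y":-1,"z":0,"rx":0,"ry":0,"rz":0,"claw":0.85},{"x":-0.2,"y":-1,"z":0,"rx":0,"ry":0,"rz":0,"claw":0.85}]'
python3 -m pendant '[{"x":0,"y":-0.2,"z":0,"rx":0,"ry":0,"rz":0,"claw":0.85},{"x":0,"y":-0.42,"z":0,"rx":0,"ry":0,"rz":0,"claw":0.85},{"x":0,"y":-0.42,"z":0,"rx":0,"ry":0,"rz":0,"claw":0.85},{"x":0,"y":-0.42,"z":0,"rx":0,"ry":0,"rz":0,"claw":0.85},{"x":0,"y":-0.42,"z":0,"rx":0,"ry":0,"rz":0,"claw":0.85},{"x":0,"y":-0.42,"z":0,"rx":0,"ry":0,"rz":0,"claw":0.85},{"x":0,"y":-0.42,"z":0,"rx":0,"ry":0,"rz":0,"claw":0.85},{"x":0,"y":-0.42,"z":0,"rx":0,"ry":0,"rz":0,"claw":0.85}]'
python3 - <<'E'
from h import *
np.set_printoptions(precision=3,suppress=True)
p=capture("wrist");q=capture("side")
cv2.imwrite("pics/c5.png",np.hstack([p["color"][:,100:580,::-1],cv2.resize(q["color"][150:330,230:350,::-1],(320,480))]))
for r in regions_of(p,"ribbon_teal")[:1]:
    m=r["region"].astype(np.uint8); print(cv2.boundingRect(m),r["conf"],at(p,r["centre"],.11))
E
```

```text
time_s: 12.1
tcp_pos: [0.5301, 0.4601, 0.0742]
ee_rot: [[-1.0, -0.0, 0.001], [-0.0, 1.0, -0.0], [-0.001, -0.0, -1.0]]
wrist_force: [-2.1, -0.9, 4.7]
gripper_width: 0.528
gripper_force: 30.7
time_s: 13.1
tcp_pos: [0.5319, 0.462, 0.2042]
ee_rot: [[-1.0, -0.0, 0.008], [-0.0, 1.0, 0.008], [-0.008, 0.008, -1.0]]
wrist_force: [-0.3, 0.0, -0.1]
gripper_width: 0.748
gripper_force: 0.0
time_s: 14.1
tcp_pos: [0.4801, 0.2113, 0.1977]
ee_rot: [[-1.0, -0.001, -0.0], [-0.001, 1.0, -0.0], [0.0, -0.0, -1.0]]
wrist_force: [0.9, -0.7, 0.1]
gripper_width: 0.847
gripper_force: 0.0
time_s: 15.1
tcp_pos: [0.48, 0.1054, 0.198]
ee_rot: [[-1.0, -0.0, -0.0], [-0.0, 1.0, -0.0], [0.0, -0.0, -1.0]]
wrist_force: [-0.5, -0.3, -0.3]
gripper_width: 0.848
gripper_force: 0.0
(283, 229, 61, 77) 0.82 [0.492 0.098 0.11 ]
```

View pics/c5.png

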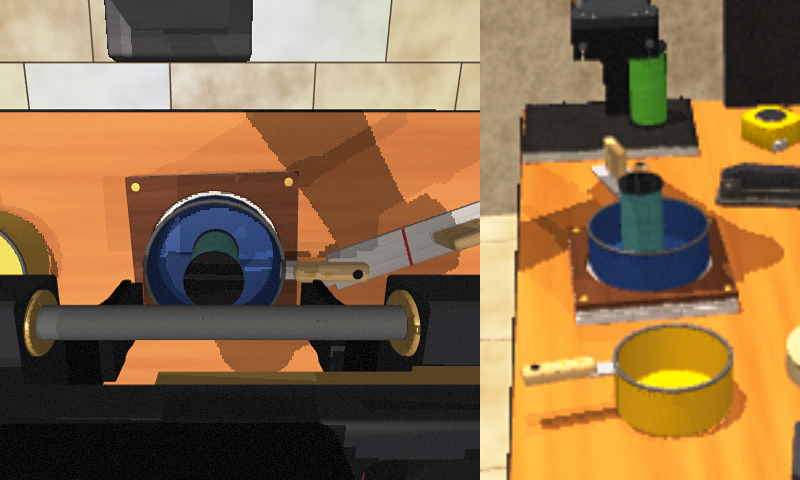

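Green stands upright on the pad. The teal top is at about (313,280) full px; the blue grip ends at (467,271) and points along +y.

Run:
```python
from h import *
np.set_printoptions(precision=3,suppress=True)
p=capture("wrist")
for n,uv,z in [("teal",(313,280),.11),("cA",(225,179),.024),("cB",(398,174),.024),("tip",(467,271),.068),("base",(395,271),.068),("rimL",(244,262),.062),("rimR",(386,262),.062),("line",(507,247),.005),("lineA",(502,229),.005),("lineB",(512,265),.005),("bladeTip",(427,263),.005)]: print(n,at(p,uv,z))
```

```text
teal [0.501 0.099 0.11 ]
cA [0.435 0.018 0.024]
cB [0.43  0.173 0.024]
tip [0.507 0.226 0.068]
base [0.507 0.166 0.068]
rimL [0.501 0.04  0.062]
rimR [0.501 0.159 0.062]
line [0.502 0.289 0.005]
lineA [0.484 0.282 0.005]
lineB [0.521 0.297 0.005]
bladeTip [0.519 0.211 0.005]
```

```bash
python3 -m pendant '[{"x":0.08,"y":-0.025,"z":-0.1,"rx":0,"ry":0,"rz":0,"claw":0.8},{"x":0.08,"y":-0.025,"z":-0.3,"rx":0,"ry":0,"rz":0,"claw":0.8},{"x":0.08,"y":-0.025,"z":-0.42,"rx":0,"ry":0,"rz":0,"claw":0.8},{"x":0.08,"y":-0.025,"z":-0.48,"rx":0,"ry":0,"rz":0,"claw":0.8},{"x":0.08,"y":-0.025,"z":-0.48,"rx":0,"ry":0,"rz":0,"claw":0.8},{"x":0.08,"y":-0.025,"z":-0.48,"rx":0,"ry":0,"rz":0,"claw":0.35},{"x":0.08,"y":-0.025,"z":-0.48,"rx":0,"ry":0,"rz":0,"claw":0.35},{"x":0.08,"y":-0.025,"z":-0.48,"rx":0,"ry":0,"rz":0,"claw":0.35}]'
python3 -m pendant '[{"x":0,"y":0,"z":0,"rx":0,"ry":0,"rz":0,"claw":0.35},{"x":0,"y":0,"z":0,"rx":0,"ry":0,"rz":0,"claw":0.35},{"x":0,"y":0,"z":0,"rx":0,"ry":0,"rz":0,"claw":0.35},{"x":0,"y":0,"z":0.1,"rx":0,"ry":0,"rz":0,"claw":0.35},{"x":0,"y":0,"z":0.25,"rx":0,"ry":0,"rz":0,"claw":0.35},{"x":0,"y":0,"z":0.35,"rx":0,"ry":0,"rz":0,"claw":0.35},{"x":0,"y":0,"z":0.35,"rx":0,"ry":0,"rz":0,"claw":0.35},{"x":0,"y":0,"z":0.35,"rx":0,"ry":0,"rz":0,"claw":0.35}]'
```

```text
time_s: 16.3
tcp_pos: [0.5004, 0.0991, 0.0789]
ee_rot: [[-1.0, 0.0, 0.002], [0.0, 1.0, 0.001], [-0.002, 0.001, -1.0]]
wrist_force: [-0.3, 0.0, 0.0]
gripper_width: 0.546
gripper_force: 0.0
time_s: 17.3
tcp_pos: [0.499, 0.0985, 0.1642]
ee_rot: [[-1.0, 0.001, -0.003], [0.001, 1.0, -0.001], [0.003, -0.001, -1.0]]
wrist_force: [0.3, -0.4, -1.5]
gripper_width: 0.472
gripper_force: 29.8
```

```bash
python3 -m pendant '[{"x":0,"y":0.15,"z":0,"rx":0,"ry":0,"rz":0,"claw":0.35},{"x":-0.05,"y":0.35,"z":0,"rx":0,"ry":0,"rz":0,"claw":0.35},{"x":-0.1,"y":0.55,"z":0,"rx":0,"ry":0,"rz":0,"claw":0.35},{"x":-0.2,"y":0.75,"z":0,"rx":0,"ry":0,"rz":0,"claw":0.35},{"x":-0.3,"y":0.95,"z":0,"rx":0,"ry":0,"rz":0,"claw":0.35},{"x":-0.3,"y":1,"z":0,"rx":0,"ry":0,"rz":0,"claw":0.35},{"x":-0.3,"y":1,"z":0,"rx":0,"ry":0,"rz":0,"claw":0.35},{"x":-0.3,"y":1,"z":0,"rx":0,"ry":0,"rz":0,"claw":0.35}]'
python3 -m pendant '[{"x":0,"y":0.2,"z":0,"rx":0,"ry":0,"rz":0,"claw":0.35},{"x":0,"y":0.4,"z":-0.1,"rx":0,"ry":0,"rz":0,"claw":0.35},{"x":0,"y":0.44,"z":-0.2,"rx":0,"ry":0,"rz":0,"claw":0.35},{"x":0,"y":0.44,"z":-0.28,"rx":0,"ry":0,"rz":0,"claw":0.35},{"x":0,"y":0.44,"z":-0.34,"rx":0,"ry":0,"rz":0,"claw":0.35},{"x":0,"y":0.44,"z":-0.37,"rx":0,"ry":0,"rz":0,"claw":0.35},{"x":0,"y":0.44,"z":-0.385,"rx":0,"ry":0,"rz":0,"claw":0.35},{"x":0,"y":0.44,"z":-0.385,"rx":0,"ry":0,"rz":0,"claw":0.35}]'
python3 -m pendant '[{"x":0,"y":0,"z":0,"rx":0,"ry":0,"rz":0,"claw":0.35},{"x":0,"y":0,"z":0,"rx":0,"ry":0,"rz":0,"claw":0.35},{"x":0,"y":0,"z":0,"rx":0,"ry":0,"rz":0,"claw":0.35},{"x":0,"y":0,"z":0,"rx":0,"ry":0,"rz":0,"claw":0.35},{"x":0,"y":0,"z":0,"rx":0,"ry":0,"rz":0,"claw":0.35},{"x":0,"y":0,"z":0,"rx":0,"ry":0,"rz":0,"claw":0.35},{"x":0,"y":0,"z":0,"rx":0,"ry":0,"rz":0,"claw":0.35},{"x":0,"y":0,"z":0,"rx":0,"ry":0,"rz":0,"claw":0.35}]'
```

```text
time_s: 18.3
tcp_pos: [0.4251, 0.3474, 0.1647]
ee_rot: [[-1.0, 0.002, -0.001], [0.002, 1.0, -0.002], [0.001, -0.002, -1.0]]
wrist_force: [-1.4, -0.2, -0.3]
gripper_width: 0.473
gripper_force: 29.8
time_s: 19.3
tcp_pos: [0.4255, 0.4586, 0.0707]
ee_rot: [[-1.0, 0.0, 0.001], [0.0, 1.0, 0.0], [-0.001, 0.0, -1.0]]
wrist_force: [0.0, -2.0, 1.8]
gripper_width: 0.476
gripper_force: 29.8
time_s: 20.3
tcp_pos: [0.4255, 0.4587, 0.0706]
ee_rot: [[-1.0, -0.0, 0.001], [-0.0, 1.0, 0.0], [-0.001, 0.0, -1.0]]
wrist_force: [-0.4, -2.0, 6.1]
gripper_width: 0.474
gripper_force: 29.8
```

```bash
python3 -m pendant '[{"x":0,"y":0,"z":0,"rx":0,"ry":0,"rz":0,"claw":0.5},{"x":0,"y":0,"z":0,"rx":0,"ry":0,"rz":0,"claw":0.7},{"x":0,"y":0,"z":0,"rx":0,"ry":0,"rz":0,"claw":0.7},{"x":0,"y":0,"z":0,"rx":0,"ry":0,"rz":0,"claw":0.7},{"x":0,"y":0,"z":0.1,"rx":0,"ry":0,"rz":0,"claw":0.7},{"x":0,"y":0,"z":0.3,"rx":0,"ry":0,"rz":0,"claw":0.7},{"x":0,"y":0,"z":0.5,"rx":0,"ry":0,"rz":0,"claw":0.7},{"x":0,"y":0,"z":0.5,"rx":0,"ry":0,"rz":0,"claw":0.7}]'
python3 -m pendant '[{"x":0.05,"y":-0.15,"z":0,"rx":0,"ry":0,"rz":0.05,"claw":0.7},{"x":0.1,"y":-0.3,"z":0,"rx":0,"ry":0,"rz":0.1,"claw":0.7},{"x":0.15,"y":-0.45,"z":0,"rx":0,"ry":0,"rz":0.15,"claw":0.7},{"x":0.2,"y":-0.6,"z":0,"rx":0,"ry":0,"rz":0.2,"claw":0.7},{"x":0.25,"y":-0.7,"z":0,"rx":0,"ry":0,"rz":0.25,"claw":0.6},{"x":0.3,"y":-0.8,"z":0,"rx":0,"ry":0,"rz":0.3,"claw":0.5},{"x":0.33,"y":-0.9,"z":0,"rx":0,"ry":0,"rz":0.35,"claw":0.5},{"x":0.33,"y":-1,"z":0,"rx":0,"ry":0,"rz":0.4,"claw":0.5}]'
python3 -m pendant '[{"x":0,"y":-0.05,"z":0,"rx":0,"ry":0,"rz":0.05,"claw":0.5},{"x":0,"y":-0.05,"z":0,"rx":0,"ry":0,"rz":0.1,"claw":0.5},{"x":0,"y":-0.05,"z":-0.1,"rx":0,"ry":0,"rz":0.1,"claw":0.5},{"x":0,"y":-0.05,"z":-0.2,"rx":0,"ry":0,"rz":0.1,"claw":0.5},{"x":0,"y":-0.05,"z":-0.2,"rx":0,"ry":0,"rz":0.1,"claw":0.5},{"x":0,"y":-0.05,"z":-0.2,"rx":0,"ry":0,"rz":0.1,"claw":0.5},{"x":0,"y":-0.05,"z":-0.2,"rx":0,"ry":0,"rz":0.1,"claw":0.5},{"x":0,"y":-0.05,"z":-0.2,"rx":0,"ry":0,"rz":0.1,"claw":0.5}]'
python3 - <<'E'
from h import *
np.set_printoptions(precision=3,suppress=True)
s=sense();print(s["joints"],s["time_s"])
p=capture("wrist");q=capture("scene")
cv2.imwrite("pics/c6.png",np.hstack([p["color"][:,80:560,::-1],cv2.resize(q["color"][180:420,190:350,::-1],(320,480))]))
for n in [(.508,.1965,.072),(.508,.2275,.072),(.508,.165,.072)]: print(proj(p,n)-[80,0])
E
```

```text
time_s: 21.3
tcp_pos: [0.4266, 0.4612, 0.1997]
ee_rot: [[-1.0, -0.001, 0.006], [-0.0, 1.0, 0.009], [-0.006, 0.009, -1.0]]
wrist_force: [-0.6, -0.4, -0.0]
gripper_width: 0.698
gripper_force: 0.0
time_s: 22.3
tcp_pos: [0.5074, 0.2078, 0.1931]
ee_rot: [[-0.305, -0.952, -0.002], [-0.952, 0.305, -0.001], [0.001, 0.001, -1.0]]
wrist_force: [0.4, 0.0, -0.1]
gripper_width: 0.508
gripper_force: 0.0
time_s: 23.3
tcp_pos: [0.5078, 0.1967, 0.1451]
ee_rot: [[-0.0, -1.0, 0.001], [-1.0, 0.0, 0.001], [-0.001, -0.001, -1.0]]
wrist_force: [-0.3, -1.2, 0.6]
gripper_width: 0.5
gripper_force: 0.0
[ 38.235  18.266 -17.322   0.003 -54.318 -38.24 ] 23.3
[244.191 260.314]
[244.124 303.94 ]
[244.264 213.122]
```

View pics/c6.png

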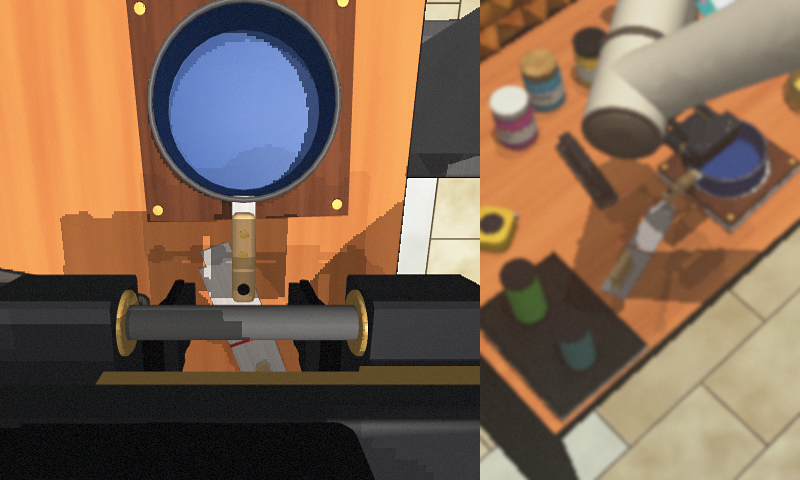

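The grip lies exactly under the fingers, at (244,213)–(244,303). The rim circle centres at about (245,100), and four brass screws mark the tray.

Run:
```python
from h import *
np.set_printoptions(precision=4,suppress=True)
p=capture("wrist")
S=np.array([at(p,(u+80,v),.024) for u,v in [(158,210),(337,204),(140,8),(343,1)]]);print(S,S.mean(0)); d=S[0]-S[1]+S[2]-S[3];print("yaw",np.degrees(np.arctan2(d[1],d[0])))
c=at(p,(325,100),.062);print("pan",c)
for r in regions_of(p,"pan_1")[:1]:
    m=r["region"].astype(np.uint8);print(cv2.boundingRect(m))
# arc of grip
c=S.mean(0)
for a in range(90,181,10): print(a,0.098*np.array([np.cos(np.radians(a)),np.sin(np.radians(a))-1])/.25)
```

```text
[[0.5741 0.1695 0.024 ]
 [0.4363 0.1649 0.024 ]
 [0.5786 0.0315 0.024 ]
 [0.4409 0.0275 0.024 ]] [0.5075 0.0983 0.024 ]
yaw 1.8026882877878967
pan [0.5074 0.0955 0.062 ]
(227, 0, 194, 303)
90 [0. 0.]
100 [-0.0681 -0.006 ]
110 [-0.1341 -0.0236]
120 [-0.196  -0.0525]
130 [-0.252  -0.0917]
140 [-0.3003 -0.14  ]
150 [-0.3395 -0.196 ]
160 [-0.3684 -0.2579]
170 [-0.386  -0.3239]
180 [-0.392 -0.392]
```

```bash
python3 -m pendant '[{"x":0,"y":0,"z":-0.15,"rx":0,"ry":0,"rz":0,"claw":0.5},{"x":0,"y":0,"z":-0.3,"rx":0,"ry":0,"rz":0,"claw":0.5},{"x":0,"y":0,"z":-0.38,"rx":0,"ry":0,"rz":0,"claw":0.5},{"x":0,"y":0,"z":-0.38,"rx":0,"ry":0,"rz":0,"claw":0.5},{"x":0,"y":0,"z":-0.38,"rx":0,"ry":0,"rz":0,"claw":0.1},{"x":0,"y":0,"z":-0.38,"rx":0,"ry":0,"rz":0,"claw":0.1},{"x":0,"y":0,"z":-0.38,"rx":0,"ry":0,"rz":0,"claw":0.1},{"x":0,"y":0,"z":-0.38,"rx":0,"ry":0,"rz":0,"claw":0.1}]'
python3 -m pendant '[{"x":0,"y":0,"z":0,"rx":0,"ry":0,"rz":0,"claw":0.1},{"x":0,"y":0,"z":0,"rx":0,"ry":0,"rz":0,"claw":0.1},{"x":-0.034,"y":-0.0015,"z":0,"rx":0,"ry":0,"rz":0.0278,"claw":0.1},{"x":-0.068,"y":-0.006,"z":0,"rx":0,"ry":0,"rz":0.0556,"claw":0.1},{"x":-0.1015,"y":-0.0134,"z":0,"rx":0,"ry":0,"rz":0.0833,"claw":0.1},{"x":-0.134,"y":-0.0236,"z":0,"rx":0,"ry":0,"rz":0.111,"claw":0.1},{"x":-0.1657,"y":-0.0367,"z":0,"rx":0,"ry":0,"rz":0.139,"claw":0.1},{"x":-0.196,"y":-0.0525,"z":0,"rx":0,"ry":0,"rz":0.1667,"claw":0.1}]'
```

```text
time_s: 24.5
tcp_pos: [0.5076, 0.1965, 0.0499]
ee_rot: [[-0.0, -1.0, 0.001], [-1.0, 0.0, 0.001], [-0.001, -0.001, -1.0]]
wrist_force: [-1.6, 1.2, 1.5]
gripper_width: 0.18
gripper_force: 30.0
time_s: 25.5
tcp_pos: [0.4598, 0.1846, 0.0499]
ee_rot: [[0.503, -0.864, 0.003], [-0.864, -0.503, 0.003], [-0.0, -0.004, -1.0]]
wrist_force: [1.4, 2.7, 2.4]
gripper_width: 0.178
gripper_force: 30.0
```

```bash
python3 -m pendant '[{"x":-0.056,"y":-0.0392,"z":0,"rx":0,"ry":0,"rz":0.0556,"claw":0.1},{"x":-0.1043,"y":-0.0875,"z":0,"rx":0,"ry":0,"rz":0.111,"claw":0.1},{"x":-0.1435,"y":-0.1435,"z":0,"rx":0,"ry":0,"rz":0.1667,"claw":0.1},{"x":-0.1724,"y":-0.2054,"z":0,"rx":0,"ry":0,"rz":0.222,"claw":0.1},{"x":-0.19,"y":-0.2714,"z":0,"rx":0,"ry":0,"rz":0.278,"claw":0.1},{"x":-0.196,"y":-0.3395,"z":0,"rx":0,"ry":0,"rz":0.333,"claw":0.1},{"x":-0.196,"y":-0.3395,"z":0,"rx":0,"ry":0,"rz":0.333,"claw":0.1},{"x":-0.196,"y":-0.3395,"z":0,"rx":0,"ry":0,"rz":0.333,"claw":0.1}]'
python3 -m pendant '[{"x":0,"y":0,"z":0,"rx":0,"ry":0,"rz":0,"claw":0.1},{"x":0,"y":0,"z":0,"rx":0,"ry":0,"rz":0,"claw":0.3},{"x":0,"y":0,"z":0,"rx":0,"ry":0,"rz":0,"claw":0.4},{"x":0,"y":0,"z":0,"rx":0,"ry":0,"rz":0,"claw":0.4},{"x":0,"y":0,"z":0.1,"rx":0,"ry":0,"rz":0,"claw":0.4},{"x":0,"y":0,"z":0.3,"rx":0,"ry":0,"rz":0,"claw":0.4},{"x":0,"y":0,"z":0.5,"rx":0,"ry":0,"rz":0,"claw":0.4},{"x":0,"y":0,"z":0.5,"rx":0,"ry":0,"rz":0,"claw":0.4}]'
python3 -c "
from h import *
print(sense()['joints'])"
```

```text
time_s: 26.5
tcp_pos: [0.4097, 0.0984, 0.0496]
ee_rot: [[1.0, -0.004, 0.0], [-0.004, -1.0, -0.001], [0.0, 0.001, -1.0]]
wrist_force: [-0.8, -2.0, 4.7]
gripper_width: 0.181
gripper_force: 30.0
time_s: 27.5
tcp_pos: [0.4118, 0.0998, 0.178]
ee_rot: [[1.0, -0.001, 0.008], [-0.001, -1.0, 0.005], [0.008, -0.005, -1.0]]
wrist_force: [0.2, 0.3, -0.1]
gripper_width: 0.404
gripper_force: 0.0
[ 35.81708641   4.27963655 -30.33402561   0.05580523 -54.83501818
  54.09730516]
```

```bash
python3 -m pendant '[{"x":0,"y":0.1,"z":0.1,"rx":0,"ry":0,"rz":-0.05,"claw":0.5},{"x":0.05,"y":0.25,"z":0.2,"rx":0,"ry":0,"rz":-0.1,"claw":0.5},{"x":0.1,"y":0.4,"z":0.2,"rx":0,"ry":0,"rz":-0.15,"claw":0.5},{"x":0.15,"y":0.55,"z":0.2,"rx":0,"ry":0,"rz":-0.2,"claw":0.5},{"x":0.2,"y":0.7,"z":0.2,"rx":0,"ry":0,"rz":-0.25,"claw":0.5},{"x":0.25,"y":0.85,"z":0.2,"rx":0,"ry":0,"rz":-0.3,"claw":0.5},{"x":0.28,"y":0.93,"z":0.2,"rx":0,"ry":0,"rz":-0.35,"claw":0.5},{"x":0.28,"y":0.93,"z":0.2,"rx":0,"ry":0,"rz":-0.4,"claw":0.5}]'
python3 - <<'E'
from h import *
np.set_printoptions(precision=4,suppress=True)
p=capture("wrist");save(p,"w7")
for n,z in [("blade",.005),("blade_fin",.03),("blade_line",.005),("slot_mouth",.01)]:
  for r in regions_of(p,n)[:2]:
    c=cv2.findContours(r["region"].astype(np.uint8),0,2)[0];c=max(c,key=cv2.contourArea)
    print(n,r["conf"],r["centre"],cv2.minAreaRect(c),at(p,r["centre"],z))
E
```

```text
time_s: 28.5
tcp_pos: [0.4792, 0.3321, 0.2217]
ee_rot: [[0.304, -0.953, -0.003], [-0.953, -0.304, -0.002], [0.001, 0.003, -1.0]]
wrist_force: [0.2, 0.8, 0.6]
gripper_width: 0.494
gripper_force: 0.0
blade 0.92 [314.3, 167.0] ((312.75909423828125, 167.14373779296875), (174.17112731933594, 41.38301086425781), 88.05851745605469) [0.5047 0.2793 0.005 ]
blade_fin 0.91 [314.5, 167.1] ((312.8500671386719, 167.1013946533203), (174.07174682617188, 42.12263870239258), 88.40885925292969) [0.5043 0.2786 0.03  ]
blade_fin 0.22 [371.3, 36.2] ((357.08380126953125, 17.102706909179688), (178.4365997314453, 90.28435516357422), 17.10272979736328) [0.4905 0.1581 0.03  ]
blade_line 0.89 [317.6, 167.2] ((312.8288879394531, 167.0592041015625), (174.15341186523438, 44.147220611572266), 88.4377670288086) [0.5015 0.2785 0.005 ]
slot_mouth 0.59 [370.6, 34.8] ((359.0, 42.0), (84.0, 190.0), 90.0) [0.4909 0.151  0.01  ]
```

View pics/w7.png

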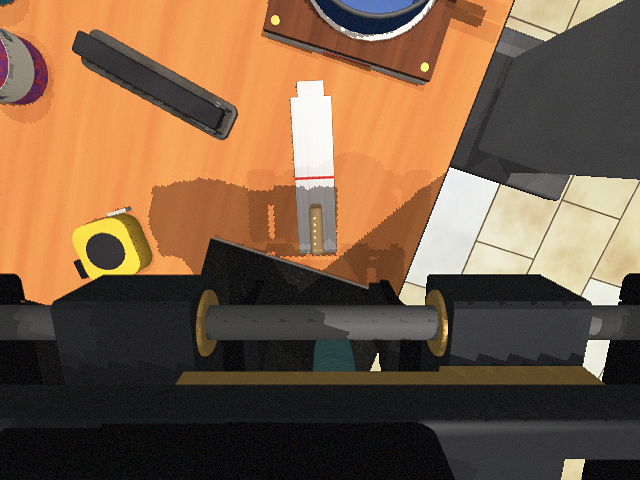

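The blade tip is at (310,82), the red line at (295,179)–(333,177), and the fin top at (316,205)–(317,255); the tray edge with the slot is at the top.

Run:
```python
from h import *
np.set_printoptions(precision=4,suppress=True)
p=capture("wrist")
for n,uv,z in [("tip",(310,82),.005),("lineA",(295,179),.005),("lineB",(333,177.5),.005),("endA",(299,253),.005),("endB",(337,254),.005),("fin0",(316,205),.042),("fin1",(317,255),.042),("trayL",(263,33),.024),("trayR",(431,83),.024)]: print(n,at(p,uv,z))
```

```text
tip [0.5335 0.2039 0.005 ]
lineA [0.5204 0.2957 0.005 ]
lineB [0.4841 0.2823 0.005 ]
endA [0.4936 0.3687 0.005 ]
endB [0.4546 0.3572 0.005 ]
fin0 [0.4929 0.3097 0.042 ]
fin1 [0.4772 0.3554 0.042 ]
trayL [0.5835 0.1818 0.024 ]
trayR [0.427  0.1738 0.024 ]
```

```bash
python3 -m pendant '[{"x":0.021,"y":0.012,"z":-0.2,"rx":0,"ry":0,"rz":0.015,"claw":0.45},{"x":0.021,"y":0.012,"z":-0.4,"rx":0,"ry":0,"rz":0.015,"claw":0.45},{"x":0.021,"y":0.012,"z":-0.6,"rx":0,"ry":0,"rz":0.015,"claw":0.45},{"x":0.021,"y":0.012,"z":-0.75,"rx":0,"ry":0,"rz":0.015,"claw":0.45},{"x":0.021,"y":0.012,"z":-0.83,"rx":0,"ry":0,"rz":0.015,"claw":0.45},{"x":0.021,"y":0.012,"z":-0.85,"rx":0,"ry":0,"rz":0.015,"claw":0.45},{"x":0.021,"y":0.012,"z":-0.85,"rx":0,"ry":0,"rz":0.015,"claw":0.45},{"x":0.021,"y":0.012,"z":-0.85,"rx":0,"ry":0,"rz":0.015,"claw":0.05}]'
python3 -m pendant '[{"x":0,"y":0,"z":0,"rx":0,"ry":0,"rz":0,"claw":0.05},{"x":0,"y":0,"z":0,"rx":0,"ry":0,"rz":0,"claw":0.05},{"x":0,"y":0,"z":0,"rx":0,"ry":0,"rz":0,"claw":0.05},{"x":0,"y":0,"z":0,"rx":0,"ry":0,"rz":0,"claw":0.05},{"x":0.02,"y":0.003,"z":0,"rx":0,"ry":0,"rz":-0.035,"claw":0.05},{"x":0.04,"y":0.006,"z":0,"rx":0,"ry":0,"rz":-0.07,"claw":0.05},{"x":0.06,"y":0.008,"z":0,"rx":0,"ry":0,"rz":-0.104,"claw":0.05},{"x":0.06,"y":0.008,"z":0,"rx":0,"ry":0,"rz":-0.104,"claw":0.05}]'
python3 - <<'E'
from h import *
p=capture("wrist");save(p,"w8")
for X in [(.505,.1763,.01),(.505,.1763,.024),(.502,.1963,.005)]: print(proj(p,X))
E
```

```text
time_s: 29.8
tcp_pos: [0.4854, 0.3345, 0.0131]
ee_rot: [[0.353, -0.936, 0.002], [-0.936, -0.353, 0.002], [-0.001, -0.002, -1.0]]
wrist_force: [0.2, 0.3, 1.2]
gripper_width: 0.401
gripper_force: 0.0
time_s: 30.8
tcp_pos: [0.5004, 0.3363, 0.0122]
ee_rot: [[0.034, -0.999, 0.001], [-0.999, -0.034, 0.001], [-0.001, -0.001, -1.0]]
wrist_force: [0.6, 0.4, 3.0]
gripper_width: 0.135
gripper_force: 30.0
[ 328.785107   -102.94227943]
[ 329.51874639 -131.73147192]
[334.15386897 -33.38663792]
```

View pics/w8.png

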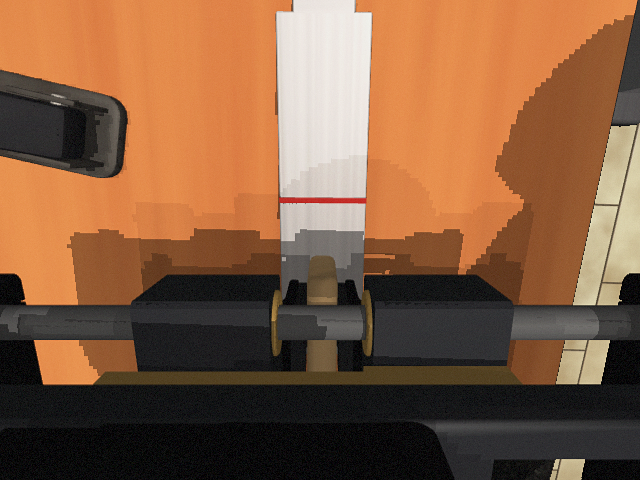

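The blade lies straight in the grip (wide front (276..372,13), line mid (322.5,200)); check its axis against the slot.

Run:
```python
from h import *
np.set_printoptions(precision=4,suppress=True)
p=capture("wrist")
a=at(p,(324,13),.005);b=at(p,(322.5,200),.005);d=a-b;print(a,b,np.degrees(np.arctan2(-d[1],-d[0])),np.linalg.norm(d), np.linalg.norm(at(p,(276,13),.005)-at(p,(372,13),.005)))
print("x at mouth", b[0]+d[0]/d[1]*(.1763-b[1]), "dist line->mouth",b[1]-.1763)
```

```text
[0.5055 0.2128 0.005 ] [0.5034 0.2888 0.005 ] 91.57813711691664 0.07605625878937917 0.03914880844581798
x at mouth 0.5064778632201709 dist line->mouth 0.11251630599873541
```

```bash
python3 -m pendant '[{"x":-0.003,"y":-0.05,"z":0,"rx":0,"ry":0,"rz":0,"claw":0.05},{"x":-0.001,"y":-0.1,"z":0,"rx":0,"ry":0,"rz":0,"claw":0.05},{"x":0.001,"y":-0.15,"z":0,"rx":0,"ry":0,"rz":0,"claw":0.05},{"x":0.003,"y":-0.2,"z":0,"rx":0,"ry":0,"rz":0,"claw":0.05},{"x":0.005,"y":-0.25,"z":0,"rx":0,"ry":0,"rz":0,"claw":0.05},{"x":0.006,"y":-0.3,"z":0,"rx":0,"ry":0,"rz":0,"claw":0.05},{"x":0.007,"y":-0.35,"z":0,"rx":0,"ry":0,"rz":0,"claw":0.05},{"x":0.008,"y":-0.38,"z":0,"rx":0,"ry":0,"rz":0,"claw":0.05}]'
python3 - <<'E'
from h import *
p=capture("wrist");save(p,"w9")
E
```

```text
time_s: 31.9
tcp_pos: [0.5021, 0.2403, 0.0122]
ee_rot: [[0.033, -0.999, 0.001], [-0.999, -0.033, 0.001], [-0.001, -0.001, -1.0]]
wrist_force: [0.3, 3.8, 3.6]
gripper_width: 0.135
gripper_force: 30.0
```

View pics/w9.png

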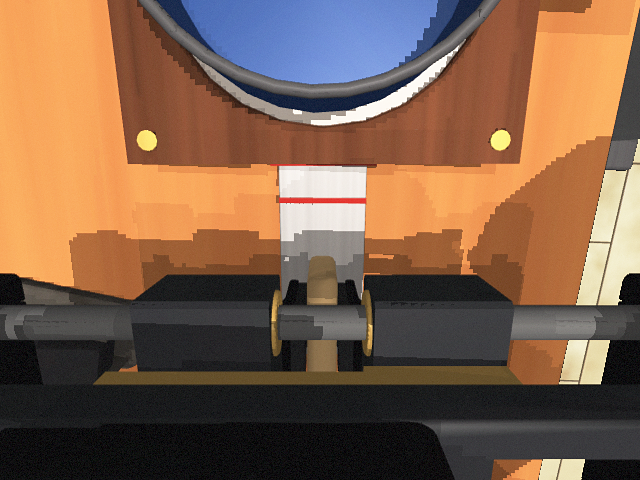

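The blade has entered the slot; the line is at row 200 and the mouth's red edge at row 164.5.

Run:
```python
from h import *
np.set_printoptions(precision=4,suppress=True)
p=capture("wrist");print(ray(p,(320,240))[0])
im=p["color"].astype(int); red=(im[...,0]>150)&(im[...,1]<70)&(im[...,2]<70)
for c in (285,300,340,355): print(c,np.where(red[140:230,c])[0]+140)
print(at(p,(322,200),.005),at(p,(322,165),.011),at(p,(322,165),.024))
```

```text
[0.5059 0.1731 0.174 ]
285 [166 198 199 200 201 202]
300 [166 198 199 200 201 202]
340 [199 200 201 202]
355 [199 200 201 202]
[0.5052 0.192  0.005 ] [0.5057 0.1763 0.011 ] [0.5057 0.176  0.024 ]
```

```bash
python3 -m pendant '[{"x":0,"y":-0.02,"z":0,"rx":0,"ry":0,"rz":0,"claw":0.05},{"x":0.001,"y":-0.04,"z":0,"rx":0,"ry":0,"rz":0,"claw":0.05},{"x":0.002,"y":-0.056,"z":0,"rx":0,"ry":0,"rz":0,"claw":0.05},{"x":0.002,"y":-0.056,"z":0,"rx":0,"ry":0,"rz":0,"claw":0.05},{"x":0.002,"y":-0.056,"z":0,"rx":0,"ry":0,"rz":0,"claw":0.05},{"x":0.002,"y":-0.056,"z":0,"rx":0,"ry":0,"rz":0,"claw":0.05},{"x":0.002,"y":-0.056,"z":0,"rx":0,"ry":0,"rz":0,"claw":0.05},{"x":0.002,"y":-0.056,"z":0,"rx":0,"ry":0,"rz":0,"claw":0.05}]'
python3 - <<'E'
from h import *
np.set_printoptions(precision=4,suppress=True)
p=capture("wrist");print(ray(p,(320,240))[0])
im=p["color"].astype(int); red=(im[...,0]>150)&(im[...,1]<70)&(im[...,2]<70)
for c in (285,300,320,340,355): print(c,np.where(red[140:230,c])[0]+140)
print(at(p,(322,200.5),.005), proj(p,(.505,.1763,.024)), proj(p,(.505,.1763,.011)))
save(p,"w10");cv2.imwrite("pics/w10c.png",cv2.resize(p["color"][150:260,220:430,::-1],(630,330)))
E
```

```text
time_s: 33.0
tcp_pos: [0.5027, 0.2263, 0.0122]
ee_rot: [[0.033, -0.999, 0.001], [-0.999, -0.033, 0.0], [-0.0, -0.001, -1.0]]
wrist_force: [0.5, 2.4, 6.1]
gripper_width: 0.134
gripper_force: 30.0
[0.5065 0.1599 0.174 ]
285 [199 200 201 202]
300 [199 200 201 202]
320 [199 200 201 202]
340 [199 200 201 202]
355 [199 200 201 202]
[0.5058 0.179  0.005 ] [324.1904 199.2382] [324.0167 195.9883]
```

```bash
python3 -m pendant '[{"x":0,"y":-0.007,"z":0,"rx":0,"ry":0,"rz":0,"claw":0.05},{"x":0,"y":-0.007,"z":0,"rx":0,"ry":0,"rz":0,"claw":0.05},{"x":0,"y":-0.007,"z":0,"rx":0,"ry":0,"rz":0,"claw":0.05},{"x":0,"y":-0.007,"z":0,"rx":0,"ry":0,"rz":0,"claw":0.05},{"x":0,"y":-0.007,"z":0,"rx":0,"ry":0,"rz":0,"claw":0.05},{"x":0,"y":-0.007,"z":0,"rx":0,"ry":0,"rz":0,"claw":0.05},{"x":0,"y":-0.007,"z":0,"rx":0,"ry":0,"rz":0,"claw":0.05},{"x":0,"y":-0.007,"z":0,"rx":0,"ry":0,"rz":0,"claw":0.05}]'
python3 - <<'E'
from h import *
p=capture("wrist")
im=p["color"].astype(int); red=(im[...,0]>150)&(im[...,1]<70)&(im[...,2]<70)
for c in (285,320,355): print(c,np.where(red[140:230,c])[0]+140)
a=cv2.resize(cv2.imread("pics/w10.png")[170:230,240:400],(640,240),interpolation=0);b=cv2.resize(p["color"][170:230,240:400,::-1],(640,240),interpolation=0)
cv2.imwrite("pics/w11.png",np.vstack([a,b]))
E
```

```text
time_s: 34.05
tcp_pos: [0.5027, 0.2249, 0.0122]
ee_rot: [[0.034, -0.999, 0.001], [-0.999, -0.034, 0.001], [-0.001, -0.001, -1.0]]
wrist_force: [-0.2, 4.2, 5.6]
gripper_width: 0.138
gripper_force: 30.0
285 [202]
320 []
355 []
```

View pics/w11.png

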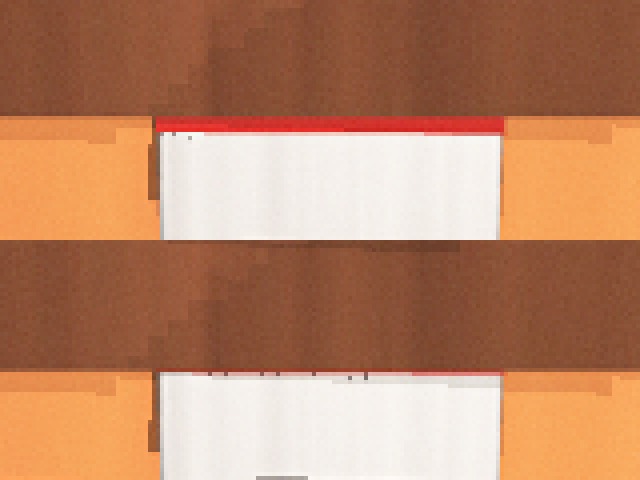

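The tray's top edge hides ~2.3 mm of the blade from this angle, so the line (just vanished) sits ~1.4 mm outside the mouth. Push 1.3 mm more, release, and rise for a check.

```bash
python3 -m pendant '[{"x":0,"y":-0.003,"z":0,"rx":0,"ry":0,"rz":0,"claw":0.05},{"x":0,"y":-0.005,"z":0,"rx":0,"ry":0,"rz":0,"claw":0.05},{"x":0,"y":-0.005,"z":0,"rx":0,"ry":0,"rz":0,"claw":0.05},{"x":0,"y":-0.005,"z":0,"rx":0,"ry":0,"rz":0,"claw":0.05},{"x":0,"y":-0.005,"z":0,"rx":0,"ry":0,"rz":0,"claw":0.15},{"x":0,"y":-0.005,"z":0,"rx":0,"ry":0,"rz":0,"claw":0.25},{"x":0,"y":-0.005,"z":0,"rx":0,"ry":0,"rz":0,"claw":0.3},{"x":0,"y":-0.005,"z":0,"rx":0,"ry":0,"rz":0,"claw":0.3}]'
python3 -m pendant '[{"x":0,"y":0,"z":0,"rx":0,"ry":0,"rz":0,"claw":0.3},{"x":0,"y":0,"z":0.1,"rx":0,"ry":0,"rz":0,"claw":0.3},{"x":0,"y":0,"z":0.2,"rx":0,"ry":0,"rz":0,"claw":0.3},{"x":0,"y":0.1,"z":0.4,"rx":0,"ry":0,"rz":0,"claw":0.3},{"x":0,"y":0.28,"z":0.6,"rx":0,"ry":0,"rz":0,"claw":0.3},{"x":0,"y":0.28,"z":0.65,"rx":0,"ry":0,"rz":0,"claw":0.3},{"x":0,"y":0.28,"z":0.65,"rx":0,"ry":0,"rz":0,"claw":0.3},{"x":0,"y":0.28,"z":0.65,"rx":0,"ry":0,"rz":0,"claw":0.3}]'
python3 - <<'E'
from h import *
np.set_printoptions(precision=4,suppress=True)
p=capture("wrist");print(ray(p,(320,240))[0])
u,v=proj(p,(.505,.1763,.011)).astype(int);print(u,v)
cv2.imwrite("pics/w12.png",cv2.resize(p["color"][v-60:v+60,u-80:u+80,::-1],(640,480),interpolation=0))
for X in [(.505,.1763,.024),(.505,.1763,.01),(.505,.1763,.005)]: print((proj(p,X)-[u-80,v-60])*4)
E
```

```text
time_s: 35.1
tcp_pos: [0.5017, 0.2232, 0.0113]
ee_rot: [[0.033, -0.999, -0.001], [-0.999, -0.033, -0.001], [0.001, 0.001, -1.0]]
wrist_force: [-0.6, 0.7, 1.2]
gripper_width: 0.293
gripper_force: 0.0
time_s: 36.1
tcp_pos: [0.5014, 0.2929, 0.1729]
ee_rot: [[0.033, -0.999, -0.002], [-0.999, -0.033, -0.002], [0.002, 0.002, -1.0]]
wrist_force: [-0.4, -0.0, -0.3]
gripper_width: 0.301
gripper_force: 0.0
[0.5057 0.2268 0.3348]
323 94
[322.8231 231.9813]
[322.3012 243.8326]
[322.126  247.8117]
```

View pics/w12.png

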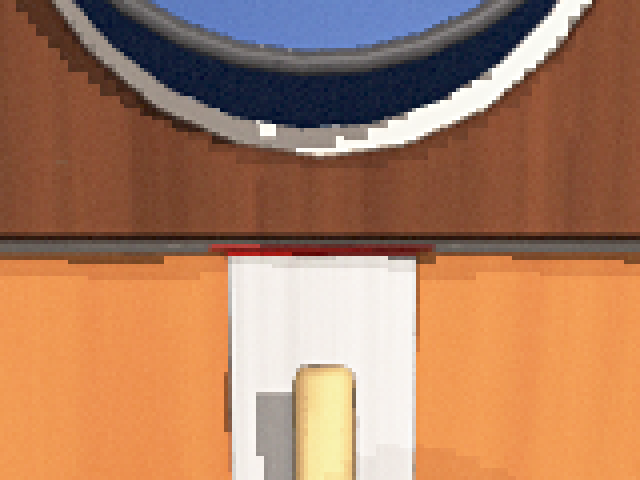

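The red line is level with the mouth, right under the red edge. On to the yellow pan, using the wrist camera numerically.

```bash
python3 - <<'E'
from h import *
p=capture("wrist");u,v=323,94
a=at(p,(u-80+325/4,v-60+368/4),.042);print("fin front -> line y",a,a[1]-.027)
E
python3 -m pendant '[{"x":0,"y":-0.1,"z":0.1,"rx":0,"ry":0,"rz":0.045,"claw":0.4},{"x":-0.05,"y":-0.2,"z":0.2,"rx":0,"ry":0,"rz":0.09,"claw":0.4},{"x":-0.1,"y":-0.35,"z":0.26,"rx":0,"ry":0,"rz":0.135,"claw":0.4},{"x":-0.15,"y":-0.5,"z":0.26,"rx":0,"ry":0,"rz":0.18,"claw":0.4},{"x":-0.2,"y":-0.65,"z":0.26,"rx":0,"ry":0,"rz":0.225,"claw":0.4},{"x":-0.25,"y":-0.8,"z":0.26,"rx":0,"ry":0,"rz":0.27,"claw":0.4},{"x":-0.3,"y":-0.95,"z":0.26,"rx":0,"ry":0,"rz":0.315,"claw":0.4},{"x":-0.33,"y":-1,"z":0.26,"rx":0,"ry":0,"rz":0.36,"claw":0.4}]'
python3 -m pendant '[{"x":0,"y":-0.15,"z":0,"rx":0,"ry":0,"rz":0.045,"claw":0.4},{"x":0,"y":-0.3,"z":0,"rx":0,"ry":0,"rz":0.09,"claw":0.4},{"x":0,"y":-0.45,"z":0,"rx":0,"ry":0,"rz":0.135,"claw":0.4},{"x":0,"y":-0.6,"z":0,"rx":0,"ry":0,"rz":0.174,"claw":0.4},{"x":0,"y":-0.69,"z":0,"rx":0,"ry":0,"rz":0.174,"claw":0.4},{"x":0,"y":-0.69,"z":0,"rx":0,"ry":0,"rz":0.174,"claw":0.4},{"x":0,"y":-0.69,"z":0,"rx":0,"ry":0,"rz":0.174,"claw":0.4},{"x":0,"y":-0.69,"z":0,"rx":0,"ry":0,"rz":0.174,"claw":0.4}]'
cat >> h.py <<'E'
def grip(p,z,guess):
    """grip blob (pale beech) near guess: centre and axis in world at height z"""
    g=proj(p,guess); hsv=cv2.cvtColor(p["color"],cv2.COLOR_RGB2HSV)
    m=cv2.inRange(hsv,(14,45,110),(30,150,255)); n,lab,st,ce=cv2.connectedComponentsWithStats(m)
    out=[]
    for i in range(1,n):
        if st[i,4]<150 or np.linalg.norm(ce[i]-g)>120: continue
        pts=np.argwhere(lab==i)[:,::-1].astype(np.float32); r=cv2.minAreaRect(pts); b=cv2.boxPoints(r)
        W=np.array([at(p,q,z)[:2] for q in b]); e=[W[1]-W[0],W[2]-W[1]]; l=[np.linalg.norm(k) for k in e]; k=int(np.argmax(l))
        a=np.degrees(np.arctan2(e[k][1],e[k][0]))%180
        out.append((st[i,4],r[0],W.mean(0),"len",max(l),"wid",min(l),"axis",a))
    return sorted(out,key=lambda t:-t[0])
E
python3 - <<'E'
from h import *
np.set_printoptions(precision=4,suppress=True)
print(sense()["joints"])
p=capture("wrist");save(p,"w13");np.save("w13.npy",p,allow_pickle=True)
for g in grip(p,.060,(.42,-.13,.06)): print(g)
for r in regions_of(p,"pan_2")[:2]:
    m=r["region"].astype(np.uint8);print(r["conf"],cv2.boundingRect(m),r["centre"]); 
    d=cv2.distanceTransform(m,2,5);_,rad,_,c=cv2.minMaxLoc(d);print(rad,c,at(p,c,.05))
E
```

```text
fin front -> line y [0.50383097 0.20297606 0.042     ] 0.17597605931681692
time_s: 37.2
tcp_pos: [0.4183, 0.0417, 0.2385]
ee_rot: [[0.919, -0.393, -0.002], [-0.393, -0.919, -0.001], [-0.001, 0.002, -1.0]]
wrist_force: [-0.1, 0.1, -0.5]
gripper_width: 0.395
gripper_force: 0.0
time_s: 38.2
tcp_pos: [0.4196, -0.128, 0.2391]
ee_rot: [[0.99, 0.141, -0.0], [0.141, -0.99, 0.0], [-0.0, -0.0, -1.0]]
wrist_force: [-0.3, 0.1, -0.5]
gripper_width: 0.401
gripper_force: 0.0
[  4.3885   2.7283 -22.4185  -0.0058 -64.8698  93.7034]
(np.int32(2267), (325.9693908691406, 249.02374267578125), array([ 0.4016, -0.1374]), 'len', np.float64(0.1804363733135416), 'wid', np.float64(0.08818813935123493), 'axis', np.float64(72.53900758975523))
0.73 (269, 64, 114, 201) [325.9, 129.8]
56.725589752197266 (325, 124) [ 0.5166 -0.1181  0.05  ]
0.69 (524, 124, 116, 179) [578.3, 178.8]
45.7410888671875 (588, 171) [ 0.5098 -0.3671  0.05  ]
```

```bash
cat >> h.py <<'E'
def handle(p,label,z,rank=0):
    """pan mask -> rim-disc centre px, handle tip world at z, centre from tip, direction"""
    r=regions_of(p,label)[rank]; m=r["region"].astype(np.uint8)
    d=cv2.distanceTransform(m,2,5);_,rad,_,c=cv2.minMaxLoc(d); c=np.array(c,float)
    q=np.argwhere(m>0)[:,::-1].astype(np.float32); q=q[np.linalg.norm(q-c,axis=1)>rad+12]
    W=np.array([at(p,u,z)[:2] for u in q]); vx,vy,x0,y0=cv2.fitLine(W.astype(np.float32),cv2.DIST_L2,0,.01,.01).ravel()
    v=np.array([vx,vy]); cw=at(p,c,z-.007)[:2]
    if v@(W.mean(0)-cw)<0: v=-v
    t=(W-[x0,y0])@v; tip=np.array([x0,y0])+v*np.percentile(t,99.5); wd=np.ptp((W-[x0,y0])@[-v[1],v[0]])
    return dict(conf=r["conf"],tip=tip,dir=np.degrees(np.arctan2(v[1],v[0]))%360,grip=tip-.031*v,pan=tip-.129*v,disc=cw,n=len(q),w=wd,rows=(q[:,1].min(),q[:,1].max()))
E
python3 - <<'E'
from h import *
np.set_printoptions(precision=4,suppress=True)
p=capture("wrist")
for k in (0,1):
    print(handle(p,"pan_2",.058,k))
E
```

```text
{'conf': 0.89, 'tip': array([0.3777, 0.1006]), 'dir': np.float32(171.93048), 'grip': array([0.4084, 0.0962]), 'pan': array([0.5054, 0.0825]), 'disc': array([0.5112, 0.1001]), 'n': 2425, 'w': np.float64(0.13846728006726555), 'rows': (np.float32(16.0), np.float32(241.0))}
{'conf': 0.68, 'tip': array([ 0.3886, -0.1385]), 'dir': np.float32(189.54314), 'grip': array([ 0.4192, -0.1333]), 'pan': array([ 0.5158, -0.1171]), 'disc': array([ 0.5167, -0.1181]), 'n': 1241, 'w': np.float64(0.016714320005717306), 'rows': (np.float32(192.0), np.float32(264.0))}
```

```bash
python3 -m pendant '[{"x":0.038,"y":-0.014,"z":-0.2,"rx":0,"ry":0,"rz":0.008,"claw":0.45},{"x":0.038,"y":-0.014,"z":-0.4,"rx":0,"ry":0,"rz":0.008,"claw":0.45},{"x":0.038,"y":-0.014,"z":-0.6,"rx":0,"ry":0,"rz":0.008,"claw":0.45},{"x":0.038,"y":-0.014,"z":-0.75,"rx":0,"ry":0,"rz":0.008,"claw":0.45},{"x":0.038,"y":-0.014,"z":-0.81,"rx":0,"ry":0,"rz":0.008,"claw":0.45},{"x":0.038,"y":-0.014,"z":-0.81,"rx":0,"ry":0,"rz":0.008,"claw":0.3},{"x":0.038,"y":-0.014,"z":-0.81,"rx":0,"ry":0,"rz":0.008,"claw":0.05},{"x":0.038,"y":-0.014,"z":-0.81,"rx":0,"ry":0,"rz":0.008,"claw":0.05}]'
python3 -m pendant '[{"x":0,"y":0,"z":0,"rx":0,"ry":0,"rz":0,"claw":0.05},{"x":0,"y":0,"z":0,"rx":0,"ry":0,"rz":0,"claw":0.05},{"x":0,"y":0,"z":0,"rx":0,"ry":0,"rz":0,"claw":0.05},{"x":0,"y":0,"z":0.05,"rx":0,"ry":0,"rz":0,"claw":0.05},{"x":0,"y":0,"z":0.12,"rx":0,"ry":0,"rz":0,"claw":0.05},{"x":0,"y":0,"z":0.2,"rx":0,"ry":0,"rz":0,"claw":0.05},{"x":0,"y":0,"z":0.2,"rx":0,"ry":0,"rz":0,"claw":0.05},{"x":0,"y":0,"z":0.2,"rx":0,"ry":0,"rz":0,"claw":0.05}]'
python3 - <<'E'
from h import *
np.set_printoptions(precision=4,suppress=True)
s=sense();print(s["tcp_pos"],s["wrist_force"],s["moment"],s["gripper_width"])
p=capture("side");save(p,"side14")
import sys
r=regions_of(p,"pan_2")
for k in r[:3]:
    m=k["region"].astype(np.uint8);print(k["conf"],cv2.boundingRect(m),k["centre"])
    q=np.argwhere(m>0)[:,::-1]
    # yellow bowl part: lower and upper edge tilt
    hsv=cv2.cvtColor(p["color"],cv2.COLOR_RGB2HSV);y=(m>0)&(hsv[...,0]>18)&(hsv[...,0]<35)&(hsv[...,1]>170)
    cols=np.where(y.any(0))[0]; print("bowl cols",cols.min() if len(cols) else None,cols.max() if len(cols) else None)
    for c in cols[::6]: rr=np.where(m[:,c]>0)[0]; print(c,rr.min(),rr.max(),end=" | ")
    print()
E
```

```text
time_s: 39.45
tcp_pos: [0.4301, -0.132, 0.0378]
ee_rot: [[0.986, 0.165, 0.002], [0.165, -0.986, 0.0], [0.002, 0.0, -1.0]]
wrist_force: [0.2, 0.6, 0.7]
gripper_width: 0.192
gripper_force: 0.1
time_s: 40.45
tcp_pos: [0.4283, -0.1321, 0.0862]
ee_rot: [[0.986, 0.164, -0.002], [0.164, -0.986, 0.0], [-0.002, -0.001, -1.0]]
wrist_force: [1.3, -0.8, -2.8]
gripper_width: 0.181
gripper_force: 30.0
[ 0.4283 -0.1321  0.0862] [ 1.2768 -0.7953 -2.7877] [-0.1336  0.3433  0.0323] 0.18060683316617354
0.96 (277, 224, 39, 31) [296.1, 236.6]
bowl cols None None

0.86 (243, 254, 82, 43) [299.3, 276.0]
bowl cols 277 323
277 267 274 | 284 267 292 | 290 255 295 | 296 254 296 | 302 254 296 | 308 255 295 | 314 256 294 | 320 260 290 | 
0.84 (240, 344, 93, 53) [310.2, 367.8]
bowl cols 259 268
259 359 367 |
```

No sag is visible in the side view (bowl bottom symmetric). Carry it over the well, turning it 40°.

```bash
python3 -m pendant '[{"x":0,"y":0,"z":0.1,"rx":0,"ry":0,"rz":0,"claw":0.05},{"x":0,"y":0,"z":0.2,"rx":0,"ry":0,"rz":0,"claw":0.05},{"x":0,"y":0.1,"z":0.24,"rx":0,"ry":0,"rz":0.045,"claw":0.05},{"x":0.02,"y":0.22,"z":0.24,"rx":0,"ry":0,"rz":0.09,"claw":0.05},{"x":0.04,"y":0.35,"z":0.24,"rx":0,"ry":0,"rz":0.135,"claw":0.05},{"x":0.06,"y":0.5,"z":0.24,"rx":0,"ry":0,"rz":0.18,"claw":0.05},{"x":0.09,"y":0.6,"z":0.24,"rx":0,"ry":0,"rz":0.2244,"claw":0.05},{"x":0.09,"y":0.652,"z":0.24,"rx":0,"ry":0,"rz":0.2244,"claw":0.05}]'
python3 -m pendant '[{"x":0,"y":0,"z":-0.05,"rx":0,"ry":0,"rz":0,"claw":0.05},{"x":0,"y":0,"z":-0.1,"rx":0,"ry":0,"rz":0,"claw":0.05},{"x":0,"y":0,"z":-0.1,"rx":0,"ry":0,"rz":0,"claw":0.05},{"x":0,"y":0,"z":-0.1,"rx":0,"ry":0,"rz":0,"claw":0.05},{"x":0,"y":0,"z":-0.1,"rx":0,"ry":0,"rz":0,"claw":0.05},{"x":0,"y":0,"z":-0.1,"rx":0,"ry":0,"rz":0,"claw":0.05},{"x":0,"y":0,"z":-0.1,"rx":0,"ry":0,"rz":0,"claw":0.05},{"x":0,"y":0,"z":-0.1,"rx":0,"ry":0,"rz":0,"claw":0.05}]'
python3 - <<'E'
from h import *
np.set_printoptions(precision=4,suppress=True)
p=capture("scene");save(p,"scene15");q=capture("wrist");save(q,"w15")
s=sense();print(s["tcp_pos"])
for k in regions_of(p,"pan_2")[:4]:
    m=k["region"].astype(np.uint8); d=cv2.distanceTransform(m,2,5);_,rad,_,c=cv2.minMaxLoc(d)
    print("scene",k["conf"],cv2.boundingRect(m),rad,c,at(p,c,.06)[:2],at(p,c,.13)[:2])
for k in regions_of(q,"pan_2")[:4]:
    m=k["region"].astype(np.uint8); d=cv2.distanceTransform(m,2,5);_,rad,_,c=cv2.minMaxLoc(d)
    print("wrist",k["conf"],cv2.boundingRect(m),rad,c,at(q,c,.06)[:2],at(q,c,.135)[:2])
print(proj(q,(.508,.0985,.135)),proj(q,(.508,.0985,.062)))
E
```

```text
time_s: 41.55
tcp_pos: [0.4516, 0.0318, 0.146]
ee_rot: [[0.645, 0.764, -0.002], [0.764, -0.645, -0.001], [-0.001, -0.001, -1.0]]
wrist_force: [0.2, -0.6, -2.0]
gripper_width: 0.181
gripper_force: 30.0
time_s: 42.55
tcp_pos: [0.4518, 0.0309, 0.1219]
ee_rot: [[0.645, 0.765, 0.0], [0.765, -0.645, 0.0], [0.0, 0.0, -1.0]]
wrist_force: [-0.0, -0.1, -1.5]
gripper_width: 0.176
gripper_force: 30.0
[0.4517 0.0309 0.1218]
scene 0.91 (297, 230, 36, 32) 13.984498977661133 (314, 248) [0.521  0.0794] [0.4799 0.1176]
scene 0.64 (403, 186, 39, 11) 3.0 (412, 193) [ 0.4521 -0.3122] [ 0.4152 -0.2502]
scene 0.61 (294, 249, 52, 31) 8.0 (311, 270) [0.4688 0.1438] [0.4309 0.178 ]
wrist 0.95 (152, 190, 87, 79) 15.184497833251953 (192, 232) [0.406  0.0984] [0.4362 0.0925]
wrist 0.9 (187, 0, 269, 372) 133.8170623779297 (322, 96) [0.5183 0.1067] [0.5108 0.098 ]
[315.4802  99.859 ] [317.4732 119.5315]
```

```bash
python3 -m pendant '[{"x":-0.006,"y":0,"z":-0.04,"rx":0,"ry":0,"rz":0,"claw":0.05},{"x":-0.006,"y":0,"z":-0.08,"rx":0,"ry":0,"rz":0,"claw":0.05},{"x":-0.006,"y":0,"z":-0.11,"rx":0,"ry":0,"rz":0,"claw":0.05},{"x":-0.006,"y":0,"z":-0.13,"rx":0,"ry":0,"rz":0,"claw":0.05},{"x":-0.006,"y":0,"z":-0.15,"rx":0,"ry":0,"rz":0,"claw":0.05},{"x":-0.006,"y":0,"z":-0.15,"rx":0,"ry":0,"rz":0,"claw":0.05},{"x":-0.006,"y":0,"z":-0.15,"rx":0,"ry":0,"rz":0,"claw":0.05},{"x":-0.006,"y":0,"z":-0.15,"rx":0,"ry":0,"rz":0,"claw":0.05}]'
python3 -m pendant '[{"x":0,"y":0,"z":-0.03,"rx":0,"ry":0,"rz":0,"claw":0.05},{"x":0,"y":0,"z":-0.06,"rx":0,"ry":0,"rz":0,"claw":0.05},{"x":0,"y":0,"z":-0.08,"rx":0,"ry":0,"rz":0,"claw":0.05},{"x":0,"y":0,"z":-0.095,"rx":0,"ry":0,"rz":0,"claw":0.05},{"x":0,"y":0,"z":-0.105,"rx":0,"ry":0,"rz":0,"claw":0.05},{"x":0,"y":0,"z":-0.11,"rx":0,"ry":0,"rz":0,"claw":0.05},{"x":0,"y":0,"z":-0.11,"rx":0,"ry":0,"rz":0,"claw":0.05},{"x":0,"y":0,"z":-0.11,"rx":0,"ry":0,"rz":0,"claw":0.05}]'
```

```text
time_s: 43.75
tcp_pos: [0.4504, 0.031, 0.0846]
ee_rot: [[0.645, 0.765, 0.001], [0.765, -0.645, 0.0], [0.001, 0.0, -1.0]]
wrist_force: [-0.2, 0.7, -2.0]
gripper_width: 0.183
gripper_force: 30.0
time_s: 44.75
tcp_pos: [0.4501, 0.0306, 0.0578]
ee_rot: [[0.644, 0.765, 0.0], [0.765, -0.644, -0.0], [-0.0, 0.0, -1.0]]
wrist_force: [-2.8, -2.1, 7.1]
gripper_width: 0.18
gripper_force: 30.0
```

```bash
python3 -m pendant '[{"x":0,"y":0,"z":0,"rx":0,"ry":0,"rz":0,"claw":0.2},{"x":0,"y":0,"z":0,"rx":0,"ry":0,"rz":0,"claw":0.3},{"x":0,"y":0,"z":0,"rx":0,"ry":0,"rz":0,"claw":0.4},{"x":0,"y":0,"z":0,"rx":0,"ry":0,"rz":0,"claw":0.4},{"x":0,"y":0,"z":0.1,"rx":0,"ry":0,"rz":0,"claw":0.4},{"x":0,"y":0,"z":0.3,"rx":0,"ry":0,"rz":0,"claw":0.4},{"x":0,"y":0,"z":0.5,"rx":0,"ry":0,"rz":0,"claw":0.4},{"x":0,"y":0,"z":0.72,"rx":0,"ry":0,"rz":0,"claw":0.4}]'
python3 - <<'E'
from h import *
np.set_printoptions(precision=4,suppress=True)
q=capture("wrist");save(q,"w16");p=capture("side");save(p,"side16")
R=regions_of(q,"pan_2")
for k in range(len(R)):
    try: print(handle(q,"pan_2",.078,k))
    except Exception as e: print(e)
E
python3 -m pendant '[{"x":0,"y":-0.1,"z":0,"rx":0,"ry":0,"rz":-0.04,"claw":0.4},{"x":0,"y":-0.2,"z":0,"rx":0,"ry":0,"rz":-0.08,"claw":0.4},{"x":-0.04,"y":-0.35,"z":0,"rx":0,"ry":0,"rz":-0.12,"claw":0.4},{"x":-0.08,"y":-0.5,"z":0,"rx":0,"ry":0,"rz":-0.16,"claw":0.4},{"x":-0.12,"y":-0.65,"z":0,"rx":0,"ry":0,"rz":-0.2,"claw":0.4},{"x":-0.14,"y":-0.8,"z":0,"rx":0,"ry":0,"rz":-0.26,"claw":0.4},{"x":-0.14,"y":-0.95,"z":0,"rx":0,"ry":0,"rz":-0.26,"claw":0.4},{"x":-0.14,"y":-1,"z":0,"rx":0,"ry":0,"rz":-0.26,"claw":0.4}]'
python3 -m pendant '[{"x":0,"y":-0.15,"z":0,"rx":0,"ry":0,"rz":0,"claw":0.4},{"x":0,"y":-0.3,"z":0,"rx":0,"ry":0,"rz":0,"claw":0.4},{"x":0,"y":-0.45,"z":0,"rx":0,"ry":0,"rz":0,"claw":0.4},{"x":0,"y":-0.6,"z":0,"rx":0,"ry":0,"rz":0,"claw":0.4},{"x":0,"y":-0.6,"z":0,"rx":0,"ry":0,"rz":0,"claw":0.4},{"x":0,"y":-0.6,"z":0,"rx":0,"ry":0,"rz":0,"claw":0.4},{"x":0,"y":-0.6,"z":0,"rx":0,"ry":0,"rz":0,"claw":0.4},{"x":0,"y":-0.6,"z":0,"rx":0,"ry":0,"rz":0,"claw":0.4}]'
python3 - <<'E'
from h import *
np.set_printoptions(precision=4,suppress=True)
print(sense()["joints"])
q=capture("wrist");save(q,"w17")
for k in range(len(regions_of(q,"pan_3"))):
    try: print(handle(q,"pan_3",.062,k))
    except Exception as e: print(e)
E
```

```text
time_s: 45.75
tcp_pos: [0.4497, 0.0307, 0.2382]
ee_rot: [[0.645, 0.765, -0.001], [0.765, -0.645, -0.0], [-0.001, -0.0, -1.0]]
wrist_force: [1.3, 1.3, -0.3]
gripper_width: 0.401
gripper_force: 0.0
{'conf': 0.97, 'tip': array([0.566 , 0.1044]), 'dir': np.float32(359.6752), 'grip': array([0.535 , 0.1046]), 'pan': array([0.437 , 0.1051]), 'disc': array([0.4431, 0.0976]), 'n': 4507, 'w': np.float64(0.11555676305044793), 'rows': (np.float32(56.0), np.float32(229.0))}
{'conf': 0.87, 'tip': array([ 0.4238, -0.0031]), 'dir': np.float32(229.59552), 'grip': array([0.4439, 0.0206]), 'pan': array([0.5074, 0.0952]), 'disc': array([0.5076, 0.0961]), 'n': 1338, 'w': np.float64(0.016071784436670143), 'rows': (np.float32(204.0), np.float32(280.0))}
OpenCV(4.12.0) /io/opencv/modules/imgproc/src/linefit.cpp:618: error: (-215:Assertion failed) npoints2 >= 0 || npoints3 >= 0 in function 'fitLine'

{'conf': 0.18, 'tip': array([0.5646, 0.0285]), 'dir': np.float32(315.03708), 'grip': array([0.5427, 0.0504]), 'pan': array([0.4733, 0.1197]), 'disc': array([0.5575, 0.1516]), 'n': 8177, 'w': np.float64(0.1603253258103297), 'rows': (np.float32(42.0), np.float32(238.0))}
time_s: 47.1
tcp_pos: [0.4144, -0.2205, 0.2352]
ee_rot: [[0.999, 0.051, -0.003], [0.051, -0.999, 0.001], [-0.003, -0.001, -1.0]]
wrist_force: [0.4, -0.0, -0.3]
gripper_width: 0.399
gripper_force: 0.0
time_s: 48.1
tcp_pos: [0.4154, -0.3683, 0.237]
ee_rot: [[0.998, 0.055, 0.0], [0.055, -0.998, -0.0], [0.0, 0.0, -1.0]]
wrist_force: [-0.6, 0.3, -0.2]
gripper_width: 0.401
gripper_force: 0.0
[-24.8329  14.6452  -8.1797  -0.0048 -67.1558 117.974 ]
{'conf': 0.9, 'tip': array([ 0.3835, -0.3784]), 'dir': np.float32(182.05952), 'grip': array([ 0.4145, -0.3772]), 'pan': array([ 0.5124, -0.3737]), 'disc': array([ 0.5111, -0.3747]), 'n': 1357, 'w': np.float64(0.015617700961157171), 'rows': (np.float32(184.0), np.float32(266.0))}
```

Pan_2 is seated at (0.5075,0.0955), handle at 229.6°. Pan_3: grip (0.4145,-0.377), handle at 182°. Grasp it.

```bash
python3 -m pendant '[{"x":0.033,"y":-0.036,"z":-0.2,"rx":0,"ry":0,"rz":-0.006,"claw":0.45},{"x":0.033,"y":-0.036,"z":-0.4,"rx":0,"ry":0,"rz":-0.006,"claw":0.45},{"x":0.033,"y":-0.036,"z":-0.6,"rx":0,"ry":0,"rz":-0.006,"claw":0.45},{"x":0.033,"y":-0.036,"z":-0.74,"rx":0,"ry":0,"rz":-0.006,"claw":0.45},{"x":0.033,"y":-0.036,"z":-0.784,"rx":0,"ry":0,"rz":-0.006,"claw":0.45},{"x":0.033,"y":-0.036,"z":-0.784,"rx":0,"ry":0,"rz":-0.006,"claw":0.3},{"x":0.033,"y":-0.036,"z":-0.784,"rx":0,"ry":0,"rz":-0.006,"claw":0.05},{"x":0.033,"y":-0.036,"z":-0.784,"rx":0,"ry":0,"rz":-0.006,"claw":0.05}]'
python3 -m pendant '[{"x":0,"y":0,"z":0,"rx":0,"ry":0,"rz":0,"claw":0.05},{"x":0,"y":0,"z":0,"rx":0,"ry":0,"rz":0,"claw":0.05},{"x":0,"y":0,"z":0,"rx":0,"ry":0,"rz":0,"claw":0.05},{"x":0,"y":0,"z":0.05,"rx":0,"ry":0,"rz":0,"claw":0.05},{"x":0,"y":0,"z":0.12,"rx":0,"ry":0,"rz":0,"claw":0.05},{"x":0,"y":0,"z":0.2,"rx":0,"ry":0,"rz":0,"claw":0.05},{"x":0,"y":0,"z":0.3,"rx":0,"ry":0,"rz":0,"claw":0.05},{"x":0,"y":0,"z":0.3,"rx":0,"ry":0,"rz":0,"claw":0.05}]'
python3 - <<'E'
from h import *
np.set_printoptions(precision=4,suppress=True)
q=capture("wrist");save(q,"w18")
for k in range(len(regions_of(q,"pan_3"))):
    try: print(handle(q,"pan_3",.137,k))
    except Exception as e: print(e)
p=capture("side");save(p,"side18")
for k in regions_of(p,"pan_3")[:4]:
    m=k["region"].astype(np.uint8);x,y,w,h=cv2.boundingRect(m);print((x,y,w,h),k["conf"])
    print([ (c,np.where(m[:,c])[0].min(),np.where(m[:,c])[0].max()) for c in range(x,x+w,6)])
E
```

```text
time_s: 49.25
tcp_pos: [0.4244, -0.3786, 0.0424]
ee_rot: [[0.999, 0.035, 0.003], [0.035, -0.999, -0.001], [0.003, 0.002, -1.0]]
wrist_force: [0.5, 1.1, 0.1]
gripper_width: 0.195
gripper_force: 0.1
time_s: 50.25
tcp_pos: [0.4245, -0.3786, 0.1177]
ee_rot: [[0.999, 0.035, 0.004], [0.035, -0.999, -0.002], [0.004, 0.002, -1.0]]
wrist_force: [0.1, -0.4, -1.2]
gripper_width: 0.18
gripper_force: 29.9
{'conf': 0.81, 'tip': array([ 0.4027, -0.3798]), 'dir': np.float32(182.18661), 'grip': array([ 0.4336, -0.3786]), 'pan': array([ 0.5316, -0.3749]), 'disc': array([ 0.5131, -0.3751]), 'n': 4195, 'w': np.float64(0.015614164250662931), 'rows': (np.float32(221.0), np.float32(370.0))}
(280, 223, 32, 22) 0.96
[(280, np.int64(241), np.int64(243)), (286, np.int64(224), np.int64(244)), (292, np.int64(223), np.int64(244)), (298, np.int64(223), np.int64(244)), (304, np.int64(224), np.int64(243)), (310, np.int64(228), np.int64(240))]
(286, 315, 48, 53) 0.79
[(286, np.int64(326), np.int64(339)), (292, np.int64(320), np.int64(361)), (298, np.int64(317), np.int64(364)), (304, np.int64(315), np.int64(366)), (310, np.int64(315), np.int64(367)), (316, np.int64(315), np.int64(366)), (322, np.int64(317), np.int64(364)), (328, np.int64(320), np.int64(360))]
(279, 229, 37, 30) 0.57
[(279, np.int64(246), np.int64(246)), (285, np.int64(245), np.int64(258)), (291, np.int64(245), np.int64(258)), (297, np.int64(245), np.int64(258)), (303, np.int64(244), np.int64(257)), (309, np.int64(241), np.int64(255)), (315, np.int64(231), np.int64(249))]
```

```bash
python3 -m pendant '[{"x":0,"y":0.05,"z":0.1,"rx":0,"ry":0,"rz":0,"claw":0.05},{"x":0,"y":0.15,"z":0.2,"rx":0,"ry":0,"rz":0,"claw":0.05},{"x":0,"y":0.3,"z":0.2,"rx":0,"ry":0,"rz":0,"claw":0.05},{"x":0,"y":0.45,"z":0.2,"rx":0,"ry":0,"rz":0,"claw":0.05},{"x":0,"y":0.6,"z":0.2,"rx":0,"ry":0,"rz":0,"claw":0.05},{"x":0,"y":0.75,"z":0.2,"rx":0,"ry":0,"rz":0,"claw":0.05},{"x":0,"y":0.9,"z":0.2,"rx":0,"ry":0,"rz":0,"claw":0.05},{"x":0,"y":1,"z":0.2,"rx":0,"ry":0,"rz":0,"claw":0.05}]'
python3 -m pendant '[{"x":0.01,"y":0.12,"z":0,"rx":0,"ry":0,"rz":-0.033,"claw":0.05},{"x":0.02,"y":0.25,"z":0,"rx":0,"ry":0,"rz":-0.067,"claw":0.05},{"x":0.03,"y":0.4,"z":0,"rx":0,"ry":0,"rz":-0.1,"claw":0.05},{"x":0.04,"y":0.55,"z":0,"rx":0,"ry":0,"rz":-0.134,"claw":0.05},{"x":0.055,"y":0.7,"z":0,"rx":0,"ry":0,"rz":-0.167,"claw":0.05},{"x":0.07,"y":0.82,"z":0,"rx":0,"ry":0,"rz":-0.2,"claw":0.05},{"x":0.08,"y":0.93,"z":0,"rx":0,"ry":0,"rz":-0.234,"claw":0.05},{"x":0.086,"y":1,"z":0,"rx":0,"ry":0,"rz":-0.268,"claw":0.05}]'
python3 -m pendant '[{"x":0,"y":0.08,"z":0,"rx":0,"ry":0,"rz":0,"claw":0.05},{"x":0,"y":0.152,"z":0,"rx":0,"ry":0,"rz":0,"claw":0.05},{"x":0,"y":0.152,"z":-0.05,"rx":0,"ry":0,"rz":0,"claw":0.05},{"x":0,"y":0.152,"z":-0.1,"rx":0,"ry":0,"rz":0,"claw":0.05},{"x":0,"y":0.152,"z":-0.14,"rx":0,"ry":0,"rz":0,"claw":0.05},{"x":0,"y":0.152,"z":-0.14,"rx":0,"ry":0,"rz":0,"claw":0.05},{"x":0,"y":0.152,"z":-0.14,"rx":0,"ry":0,"rz":0,"claw":0.05},{"x":0,"y":0.152,"z":-0.14,"rx":0,"ry":0,"rz":0,"claw":0.05}]'
python3 - <<'E'
from h import *
np.set_printoptions(precision=4,suppress=True)
q=capture("wrist");save(q,"w19")
for k in range(len(regions_of(q,"pan_3"))):
    try: print(handle(q,"pan_3",.154,k))
    except Exception as e: print(e)
cv2.imwrite("pics/w19c.png",cv2.resize(q["color"][:,:,::-1],(480,360)))
E
```

```text
time_s: 51.5
tcp_pos: [0.4228, -0.1267, 0.1651]
ee_rot: [[0.999, 0.036, -0.002], [0.036, -0.999, 0.0], [-0.002, -0.0, -1.0]]
wrist_force: [0.5, -0.2, -1.2]
gripper_width: 0.187
gripper_force: 29.9
time_s: 52.5
tcp_pos: [0.4447, 0.123, 0.165]
ee_rot: [[0.69, -0.724, -0.001], [-0.724, -0.69, -0.001], [-0.001, 0.001, -1.0]]
wrist_force: [0.2, 0.2, -0.9]
gripper_width: 0.181
gripper_force: 29.9
time_s: 53.5
tcp_pos: [0.4453, 0.16, 0.1312]
ee_rot: [[0.691, -0.722, 0.001], [-0.722, -0.691, 0.001], [0.0, -0.001, -1.0]]
wrist_force: [-1.2, -0.1, -1.6]
gripper_width: 0.181
gripper_force: 29.9
{'conf': 0.91, 'tip': array([0.4321, 0.1749]), 'dir': np.float32(133.97139), 'grip': array([0.4536, 0.1526]), 'pan': array([0.5216, 0.0821]), 'disc': array([0.5074, 0.0972]), 'n': 4316, 'w': np.float64(0.01559469761443037), 'rows': (np.float32(220.0), np.float32(370.0))}
{'conf': 0.86, 'tip': array([0.425 , 0.0982]), 'dir': np.float32(206.27383), 'grip': array([0.4528, 0.1119]), 'pan': array([0.5406, 0.1553]), 'disc': array([0.4538, 0.1027]), 'n': 1698, 'w': np.float64(0.026295695725672048), 'rows': (np.float32(183.0), np.float32(272.0))}
{'conf': 0.86, 'tip': array([0.4771, 0.0732]), 'dir': np.float32(51.648582), 'grip': array([0.4579, 0.0489]), 'pan': array([ 0.3971, -0.028 ]), 'disc': array([0.4516, 0.041 ]), 'n': 2389, 'w': np.float64(0.010619393990426416), 'rows': (np.float32(78.0), np.float32(121.0))}
```

Aligned with pan_2 to within 1.5 mm. Lower in.

```bash
python3 -m pendant '[{"x":0,"y":-0.005,"z":-0.04,"rx":0,"ry":0,"rz":0,"claw":0.05},{"x":0,"y":-0.005,"z":-0.08,"rx":0,"ry":0,"rz":0,"claw":0.05},{"x":0,"y":-0.005,"z":-0.11,"rx":0,"ry":0,"rz":0,"claw":0.05},{"x":0,"y":-0.005,"z":-0.13,"rx":0,"ry":0,"rz":0,"claw":0.05},{"x":0,"y":-0.005,"z":-0.15,"rx":0,"ry":0,"rz":0,"claw":0.05},{"x":0,"y":-0.005,"z":-0.16,"rx":0,"ry":0,"rz":0,"claw":0.05},{"x":0,"y":-0.005,"z":-0.16,"rx":0,"ry":0,"rz":0,"claw":0.05},{"x":0,"y":-0.005,"z":-0.16,"rx":0,"ry":0,"rz":0,"claw":0.05}]'
python3 -m pendant '[{"x":0,"y":0,"z":-0.03,"rx":0,"ry":0,"rz":0,"claw":0.05},{"x":0,"y":0,"z":-0.06,"rx":0,"ry":0,"rz":0,"claw":0.05},{"x":0,"y":0,"z":-0.08,"rx":0,"ry":0,"rz":0,"claw":0.05},{"x":0,"y":0,"z":-0.095,"rx":0,"ry":0,"rz":0,"claw":0.05},{"x":0,"y":0,"z":-0.102,"rx":0,"ry":0,"rz":0,"claw":0.05},{"x":0,"y":0,"z":-0.105,"rx":0,"ry":0,"rz":0,"claw":0.05},{"x":0,"y":0,"z":-0.105,"rx":0,"ry":0,"rz":0,"claw":0.05},{"x":0,"y":0,"z":-0.105,"rx":0,"ry":0,"rz":0,"claw":0.05}]'
```

```text
time_s: 54.75
tcp_pos: [0.4451, 0.1587, 0.091]
ee_rot: [[0.691, -0.722, 0.0], [-0.722, -0.691, 0.0], [0.0, -0.001, -1.0]]
wrist_force: [-0.4, 0.5, -1.3]
gripper_width: 0.18
gripper_force: 29.9
time_s: 55.75
tcp_pos: [0.4451, 0.1598, 0.0665]
ee_rot: [[0.692, -0.722, 0.001], [-0.722, -0.692, 0.001], [-0.0, -0.002, -1.0]]
wrist_force: [-8.7, 4.1, 14.3]
gripper_width: 0.184
gripper_force: 30.0
```

```bash
python3 -m pendant '[{"x":0,"y":0,"z":0.003,"rx":0,"ry":0,"rz":0,"claw":0.05},{"x":0,"y":0,"z":0.003,"rx":0,"ry":0,"rz":0,"claw":0.2},{"x":0,"y":0,"z":0.003,"rx":0,"ry":0,"rz":0,"claw":0.3},{"x":0,"y":0,"z":0.003,"rx":0,"ry":0,"rz":0,"claw":0.4},{"x":0,"y":0,"z":0.1,"rx":0,"ry":0,"rz":0,"claw":0.4},{"x":0,"y":0,"z":0.3,"rx":0,"ry":0,"rz":0,"claw":0.4},{"x":0,"y":0,"z":0.5,"rx":0,"ry":0,"rz":0,"claw":0.4},{"x":0,"y":0,"z":0.7,"rx":0,"ry":0,"rz":0,"claw":0.4}]'
python3 -m pendant '[{"x":-0.1,"y":-0.1,"z":0.1,"rx":0,"ry":0,"rz":0.05,"claw":0.4},{"x":-0.15,"y":-0.2,"z":0.2,"rx":0,"ry":0,"rz":0.1,"claw":0.4},{"x":-0.2,"y":-0.25,"z":0.3,"rx":0,"ry":0,"rz":0.15,"claw":0.4},{"x":-0.2,"y":-0.25,"z":0.3,"rx":0,"ry":0,"rz":0.2,"claw":0.4},{"x":-0.2,"y":-0.25,"z":0.3,"rx":0,"ry":0,"rz":0.25,"claw":0.4},{"x":-0.2,"y":-0.25,"z":0.3,"rx":0,"ry":0,"rz":0.27,"claw":0.4},{"x":-0.2,"y":-0.25,"z":0.3,"rx":0,"ry":0,"rz":0.27,"claw":0.4},{"x":-0.2,"y":-0.25,"z":0.3,"rx":0,"ry":0,"rz":0.27,"claw":0.4}]'
python3 - <<'E'
from h import *
np.set_printoptions(precision=4,suppress=True)
q=capture("wrist");p=capture("side");s=capture("scene")
for n,z in (("pan_3",.088),):
  for k in range(len(regions_of(q,n))):
    try: print(handle(q,n,z,k))
    except Exception as e: print("x")
A=q["color"][0:300,120:520,::-1]
B=np.vstack([cv2.resize(p["color"][185:275,230:350,::-1],(400,300),interpolation=cv2.INTER_CUBIC),cv2.resize(s["color"][215:335,220:380,::-1],(400,300),interpolation=cv2.INTER_CUBIC)])
C=np.vstack([A,cv2.resize(p["color"][::2,::2,::-1],(400,300))])
cv2.imwrite("pics/final.png",np.hstack([C,B]))
E
```

```text
time_s: 56.75
tcp_pos: [0.4448, 0.1583, 0.241]
ee_rot: [[0.691, -0.723, -0.0], [-0.723, -0.691, -0.0], [0.0, 0.0, -1.0]]
wrist_force: [0.3, 0.7, 0.2]
gripper_width: 0.398
gripper_force: 0.0
time_s: 57.75
tcp_pos: [0.3949, 0.0961, 0.3144]
ee_rot: [[0.999, 0.04, -0.0], [0.04, -0.999, -0.0], [-0.0, 0.0, -1.0]]
wrist_force: [0.1, -0.0, 0.0]
gripper_width: 0.4
gripper_force: 0.0
{'conf': 0.81, 'tip': array([0.5445, 0.1223]), 'dir': np.float32(43.752983), 'grip': array([0.5221, 0.1008]), 'pan': array([0.4513, 0.0331]), 'disc': array([0.4557, 0.0355]), 'n': 2561, 'w': np.float64(0.0968634232617086), 'rows': (np.float32(61.0), np.float32(202.0))}
{'conf': 0.65, 'tip': array([0.4184, 0.1895]), 'dir': np.float32(132.80475), 'grip': array([0.4395, 0.1668]), 'pan': array([0.5061, 0.0949]), 'disc': array([0.5067, 0.0975]), 'n': 1133, 'w': np.float64(0.016388795065648894), 'rows': (np.float32(144.0), np.float32(201.0))}
{'conf': 0.64, 'tip': array([0.5621, 0.1029]), 'dir': np.float32(0.19476148), 'grip': array([0.5311, 0.1028]), 'pan': array([0.4332, 0.1025]), 'disc': array([0.4346, 0.0977]), 'n': 2855, 'w': np.float64(0.11280336218033082), 'rows': (np.float32(50.0), np.float32(233.0))}
{'conf': 0.26, 'tip': array([ 0.5895, -0.121 ]), 'dir': np.float32(76.93948), 'grip': array([ 0.5825, -0.1512]), 'pan': array([ 0.5604, -0.2466]), 'disc': array([ 0.618 , -0.1623]), 'n': 118, 'w': np.float64(0.009665076721638282), 'rows': (np.float32(22.0), np.float32(47.0))}
```

View pics/final.png

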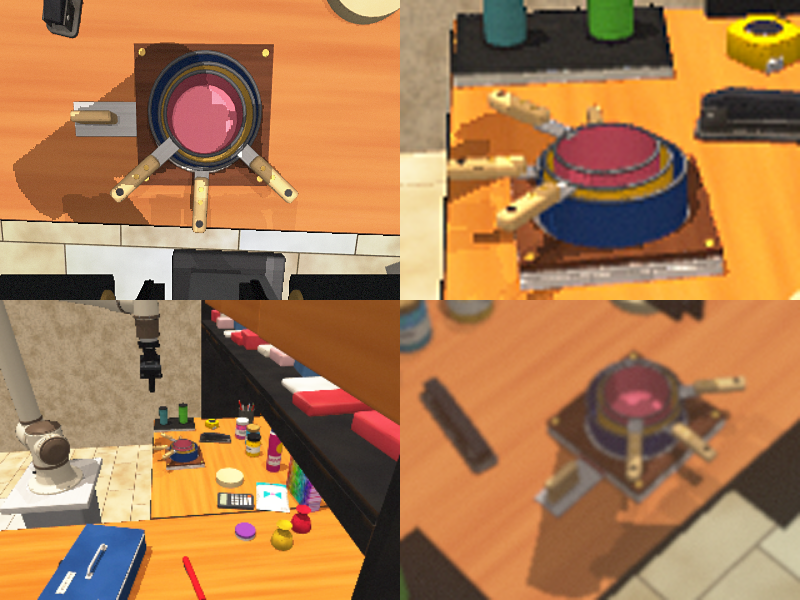

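The final picture shows three pans nested, handles fanned over the front at (125,190), (200,225) and (290,195), the blade in place and both spools upright. I'll check levelness numerically by projecting the ideal rims into the side view.

Run:
```python
from h import *
from scipy.optimize import least_squares
p=capture("side");s=capture("scene")
def pink(im): 
    h=cv2.cvtColor(im,cv2.COLOR_RGB2HSV); return cv2.inRange(h,(160,60,60),(179,255,255))
for cam in (p,s):
    m=pink(cam["color"]); c0=proj(cam,(.5065,.096,.07)); n,lab,st,ce=cv2.connectedComponentsWithStats(m)
    ok=[i for i in range(1,n) if np.linalg.norm(ce[i]-c0)<25 and st[i,4]>30]; mm=np.isin(lab,ok)
    ys,xs=np.where(mm); print("pink box",xs.min(),xs.max(),ys.min(),ys.max())
    for tx in (-3,0,3):
      for ty in (0,):
        t=np.linspace(0,2*np.pi,181); X=.0415*np.cos(t); Y=.0415*np.sin(t)
        P=np.array([proj(cam,(.5065+x,.096+y,.078+x*np.tan(np.radians(tx)))) for x,y in zip(X,Y)])
        print("tiltx",tx,"rim box",P.min(0).round(1),P.max(0).round(1),"left/right rows",P[np.argmin(P[:,0])].round(1),P[np.argmax(P[:,0])].round(1))
    for c in range(xs.min(),xs.max()+1,3): print(c,np.where(mm[:,c])[0].min(),end="; ")
    print()
# wrist: rim tilt through handle tips' heights: triangulate pan_3/2/1 tips from wrist+scene networks
q=capture("wrist")
print("expected tips px side",[proj(p,(.5065+.129*np.cos(np.radians(a)),.096+.129*np.sin(np.radians(a)),z)).round(1).tolist() for a,z in ((133,.081),(181,.065),(229.6,.073))])
h=cv2.cvtColor(p["color"],cv2.COLOR_RGB2HSV)
cv2.imwrite("pics/x.png",p["color"])
sub=p["color"][205:250,245:300]; g=cv2.inRange(cv2.cvtColor(sub,cv2.COLOR_RGB2HSV),(14,40,120),(28,150,255))
n,lab,st,ce=cv2.connectedComponentsWithStats(g)
for i in range(1,n):
    if st[i,4]>8: 
        yy,xx=np.where(lab==i);k=xx<=xx.min()+1; print("grip",st[i,4],"left end",245+xx.min(),205+yy[k].mean(),"right end",245+xx.max(),205+yy[xx>=xx.max()-1].mean())
print("expected inner ends",[proj(p,(.5065+.067*np.cos(np.radians(a)),.096+.067*np.sin(np.radians(a)),z)).round(1).tolist() for a,z in ((133,.081),(181,.065),(229.6,.073))])
```

```text
pink box 276 307 222 240
tiltx -3 rim box [277.3 222.1] [309.1 236.8] left/right rows [277.3 229.2] [309.1 229.9]
tiltx 0 rim box [277.3 222.1] [309.1 236.9] left/right rows [277.3 229.9] [309.1 229.2]
tiltx 3 rim box [277.3 222. ] [309.1 237. ] left/right rows [277.3 230.6] [309.1 228.4]
276 232; 279 226; 282 226; 285 223; 288 223; 291 223; 294 223; 297 223; 300 223; 303 225; 306 227; 
pink box 304 325 242 261
tiltx -3 rim box [299.4 239.6] [327.2 260.8] left/right rows [299.4 250.7] [327.2 249.6]
tiltx 0 rim box [299.4 239.3] [327.2 261.1] left/right rows [299.4 250.4] [327.2 250. ]
tiltx 3 rim box [299.4 238.9] [327.2 261.4] left/right rows [299.4 250.1] [327.2 250.3]
304 256; 307 244; 310 243; 313 242; 316 242; 319 244; 322 246; 325 253; 
expected tips px side [[259.1, 214.3], [244.0, 236.9], [261.7, 251.6]]
grip 144 left end 246 208.8 right end 299 206.5
grip 94 left end 257 214.66666666666666 right end 274 219.5
grip 18 left end 286 218.85714285714286 right end 290 219.33333333333334
grip 121 left end 245 235.5 right end 267 234.9
grip 84 left end 262 248.33333333333334 right end 278 242.25
expected inner ends [[275.0, 220.8], [267.8, 235.3], [277.4, 241.3]]
```

Rims and grip ends match the level-seated projections, with a shared bias of about 1 px. Handing in.

```bash
python3 -c "
from station import *
print(finish_job())"
```

```text
the job is handed in; nothing more can be done
None
```

I handed the job in at about 58 s of the 210 s allowed: both spools stand on the order pad, the blade's red line is level with the slot mouth to within about 1 mm, and the yellow and pink pans are nested in the blue one (pan_4 was absent), handles fanned over the front about 48° apart.

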